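# Sort the tea tins by weight and close up the rack

## Robot

A 7-joint arm with a two-finger parallel gripper is mounted at the origin on the work surface. World frame = base frame: x ahead of the robot, y to its left, z up, the work surface at z = 0. Lengths are in m, angles in rad, forces in N, time in s.
With the tool pointing down it reaches from about 0.425 to 0.95 m from the base axis. Payload 4.7 kg.
Tool frame: the origin (TCP) lies midway between the tips of the shut fingers; the grasp point (between the pads) lies 19 mm behind it; x points along the fingers, z is the direction in which the jaws open and shut, and the axes are right-handed (so a half turn about x gives the same grasp; the last joint's range is limited). The gripper opens to 87 mm and grips with 3 to 60 N. Pads are 19 mm wide; open, the fingers measure 117 mm over their backs; the gripper's body (75 mm by 190 mm) begins 51 mm behind the grasp point.
Start: joints at [1.171, 0.469, -0.049, 1.532, 0.024, 1.141, -0.082], TCP at [0.245, -0.629, 0.223] pointing down, gripper open.
Joint ranges: [-2.59, 2.59], [-0.33, 1.99], [-1.39, 1.29], [0.1, 2.45], [-1.04, 4.18], [0.21, 1.99], [-2.66, 2.66]. Speed limits (rad/s): [2.57, 2.57, 3.14, 3.14, 3.14, 3.14, 3.14].

## Interface

Orientations are given as a unit quaternion [x, y, z, w].
In Python, from plant import arm, cams, nets gives the robot as it stands.
- The arm moves only by the shell command python3 -m creep 'ROWS' [FORCE]. ROWS is JSON, a list of rows, each a list of 5 numbers: the closure, from -1 (fully open) to 1 (shut), so that 0 is half open, then the shift along the tool's x, y, z in cm, then the turn about the tool's x in degrees. A call has 1 to 10 rows; each row is the pose to reach, as a shift and turn from the pose measured when the call began, along the tool's axes at that moment; what a row does not reach only later rows make up. A row lasts 1/8 s, in which the tool goes at most 62.5 mm and 10.7 degrees, less where a joint would pass 70% of its speed; a pose out of reach is approached as far as the arm can. A call with a gripper value outside its range is refused whole. The fingers move at their own pace and stop on an object; FORCE is the grip in N (left out, the last holds). Time passes only in rows, so rows that repeat a pose let the fingers close. It gives the time, the measured TCP pose, the force and the opening at its end, in the units of the state.
- arm.observe(): the state, without advancing time (a new reading comes with each control period).
- cams.capture(name): name is "side" or "top" or "wrist"; returns a dict with "image" (400x640x3 uint8, red, green, blue), "intrinsics" (3x3 intrinsics, pixels), "pose" (4x4, takes a point from camera to world coordinates). Camera axes: x right, y down, z forward; pixel columns grow to the right and rows downward; lengths in m; the calibration is good to about 2 mm. A picture is of the moment at which its call begins. There is no depth.
- arm.finish_job(): hands the job in, once; it reports no verdict.
Trained networks look in the newest picture that a camera, given by its name, has taken for a name from the list of things; names that differ only in an ending like _2 or _b are one class to them, and where a whole thing is asked for, a point or a joint stands for the part that bears it (a point fixed in the world has none). Each returns a list of dicts, best first, with "p" (0 to 1); they miss things now and then, are a little off and sometimes report something else, mostly with a low value. They report only what shows in the picture. A call takes as long as a camera call. They do not tell look-alikes from the thing itself.
- nets.outline_of(camera, target): "pixels" (400x640 bool, what is visible of it) and "at" ([column, row] in pixels, amid what is visible of it).
- nets.pinpoint(camera, target): "at" ([column, row] in pixels: a listed point, or the origin of a listed thing).
The state is a dict: "time_s": time; "joint_pos": joint angles; "qvel": joint speeds; "effort": joint torques, N m; "ee_pos": TCP position; "orientation": TCP orientation; "contact_force": force on the tool from outside, world axes, zero at the start; "ft_torque": the same for the moment, N m; "finger_gap": opening from 0.0 (shut) to 1.0 (fully open).
Only numpy, scipy, OpenCV 4.12 (cv2) and the standard library are available. Lean on these libraries where they do the work, as an engineer would, in place of code of your own. Each camera call takes 0.05 s, during which the arm holds its last target.

## Task

The tea tins on the table look alike, but some are full and some are empty: lift them to feel which is which (any tins already on the rack are full). Draw the rack's sliding end-stop right back to its stop, stand all the full tins on the rack in one tight, square row that begins at the fixed end panel, with their backs to the rear rail, and then slide the end-stop up snug against the last tin. Stand the empty tins upright and wholly on the bamboo board for refilling, and leave the teapot, the jug and the little clay figure where they are.

Things in the scene. Friction and masses are not known exactly. Their poses are not given: they have to be found in the camera images.
- tin1: a square tea tin, dark tinplate with a bright lid and a paper label, 60 x 60 mm and 88 mm tall, closed; origin at the centre of its underside, z up, x and y square to its faces. All tins look the same; a full one holds a pressed tea brick and weighs 360 to 490 g, an empty one 110 g. Starts on the table, full or empty (brick1 is the brick in it, if any)
- tin2: a square tea tin, dark tinplate with a bright lid and a paper label, 60 x 60 mm and 88 mm tall, closed; origin at the centre of its underside, z up, x and y square to its faces. All tins look the same; a full one holds a pressed tea brick and weighs 360 to 490 g, an empty one 110 g. Starts on the table, full or empty (brick2 is the brick in it, if any)
- tin3: a square tea tin, dark tinplate with a bright lid and a paper label, 60 x 60 mm and 88 mm tall, closed; origin at the centre of its underside, z up, x and y square to its faces. All tins look the same; a full one holds a pressed tea brick and weighs 360 to 490 g, an empty one 110 g. Starts on the table, full or empty (brick3 is the brick in it, if any)
- tin4: a square tea tin, dark tinplate with a bright lid and a paper label, 60 x 60 mm and 88 mm tall, closed; origin at the centre of its underside, z up, x and y square to its faces. All tins look the same; a full one holds a pressed tea brick and weighs 360 to 490 g, an empty one 110 g. Starts on the table, full or empty (brick4 is the brick in it, if any)
- tin5: a square tea tin, dark tinplate with a bright lid and a paper label, 60 x 60 mm and 88 mm tall, closed; origin at the centre of its underside, z up, x and y square to its faces. All tins look the same; a full one holds a pressed tea brick and weighs 360 to 490 g, an empty one 110 g. Full; starts on the rack's deck, or is absent (None)
- tin6: a square tea tin, dark tinplate with a bright lid and a paper label, 60 x 60 mm and 88 mm tall, closed; origin at the centre of its underside, z up, x and y square to its faces. All tins look the same; a full one holds a pressed tea brick and weighs 360 to 490 g, an empty one 110 g. Full; starts on the rack's deck, or is absent (None)
- rack: wooden tin rack, fixed, 340 mm long (y), 125 mm deep (x); origin on the table under its middle. Tins stand on its flat deck 36 mm above the table, open at the front (-x). Rear rail: front face at x = +50.5 mm, 34 mm high above the deck; a tin against it has its centre at x = +20.5 mm. Fixed end panel at the +y end: inner face at y = +154 mm, 68 mm high above the deck
- endstop (a joint): the rack's sliding end-stop, a wooden block 36 mm thick (rack y), 96 mm deep (rack x), 71 mm tall above the deck. Value: clear gap in m between the fixed end panel and the block's face: 0 shut, 0.28 drawn right back to its stop (towards rack -y). Stays where it is left; friction about 2 N
- endstop_knob (a point): centre of the upright square knob on top of the end-stop, 24 x 24 mm (square to the rack) and 48 mm tall: middle 130 mm, top 154 mm above the table; 18 mm behind (rack -y of) the block's face, at rack x = 0; moves with the end-stop. The block's top round the knob is 107 mm above the table
- board: flat bamboo board for the empty tins, fixed, 125 mm (its x) by 275 mm (its y) and 8 mm thick, no rim; origin at the centre of its underside
- teapot: clay teapot, 92 mm across and 78 mm tall, loose; bystander; origin under its centre
- jug: white porcelain jug, 82 mm across and 80 mm tall, loose; bystander; origin under its centre
- teapet: small dark clay figure, 72 mm across and 85 mm tall, loose; bystander; origin under its centre
Things that resemble listed ones, but are neither listed nor needed, are in the scene too. Leave any green look-alike of the tin3 alone. Leave any pink look-alike of the tin4 alone.

How it is judged:
By the outcome, as a careful person would: the job done as asked, in the order asked, and still so for the second after the job is handed in, with the robot touching nothing.
Of brick1, brick2, brick3, brick4 only 1 to 2 are there at a start; the rules pass over those that are not, and their reading is None.
Of tin5, tin6 only 1 to 2 are there at a start; the rules pass over those that are not, and their reading is None.
At some moment in a run one of tin1, tin2, tin3, tin4, tin5, tin6 may be knocked a few centimetres aside while the robot is not near it.
It also fails if it takes over 210 s, if anything falls off the work surface, if the arm or the gripper's body presses on something with over 40 N, if the wrist force passes 120 N, or if a joint passes its speed limit or range.

## Working session

There is one attempt and no reset: what is moved stays moved. The work goes in short steps, Python scripts to look and compute and a shell command to move; the robot and the scene stay as the last step left them, time stands still between calls to the robot, and variables do not carry over. Pictures are saved under pics/ and viewed, and the job is handed in when it is done.

```bash
ls; mkdir -p pics; python3 - <<'E'
from plant import arm,cams,nets
import cv2
s=arm.observe();print(s)
for n in ["side","top","wrist"]:
    c=cams.capture(n);cv2.imwrite(f"pics/{n}0.png",c["image"][:,:,::-1]);print(n,c["intrinsics"].tolist(),c["pose"].round(4).tolist())
E
```

```text
pics
{'time_s': 0.0, 'joint_pos': array([ 1.17109872,  0.46943434, -0.04858924,  1.53364858,  0.0240938 ,
        1.14098137, -0.08230439]), 'qvel': array([ 1.82304950e-04,  8.62492603e-04, -1.31799941e-04,  2.85175180e-04,
       -4.59316627e-05, -1.75293402e-03,  1.13847563e-03]), 'effort': array([ 6.73336890e-04, -5.07968724e+01, -8.03536945e-02, -2.36151820e+01,
       -6.13561948e-02,  3.78113554e-02,  1.85895838e-04]), 'ee_pos': array([ 0.24439369, -0.62858777,  0.22152339]), 'orientation': array([ 0.39961418,  0.58416703, -0.39889893,  0.58304119]), 'contact_force': array([-1.10377229,  0.06620372,  0.08285867]), 'ft_torque': array([0.02720864, 0.01256496, 0.00733847]), 'finger_gap': 0.9932269572594116}
side [[408.20520311653905, 0.0, 328.57265302961235], [0.0, 408.20520311653905, 195.911035447935], [0.0, 0.0, 1.0]] [[-0.7469, -0.3755, 0.5488, -0.1736], [-0.6648, 0.4375, -0.6055, 0.8496], [-0.0127, -0.8171, -0.5764, 0.8245], [0.0, 0.0, 0.0, 1.0]]
top [[425.98454268284735, 0.0, 323.53213552676476], [0.0, 425.98454268284735, 196.45638822233946], [0.0, 0.0, 1.0]] [[-0.0172, -0.9895, 0.1438, 0.4059], [-0.9998, 0.0181, 0.0051, 0.0742], [-0.0076, -0.1437, -0.9896, 1.1713], [0.0, 0.0, 0.0, 1.0]]
wrist [[321.4668143304165, 0.0, 317.44347904490223], [0.0, 321.4668143304165, 198.93707753795255], [0.0, 0.0, 1.0]] [[0.3621, -0.8955, -0.2588, 0.3148], [-0.9321, -0.3482, -0.0994, -0.6009], [-0.0011, 0.2772, -0.9608, 0.3841], [0.0, 0.0, 0.0, 1.0]]
```

View pics/top0.png

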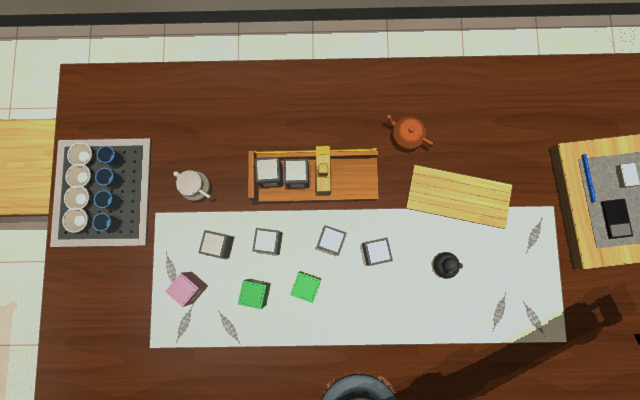

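View pics/side0.png

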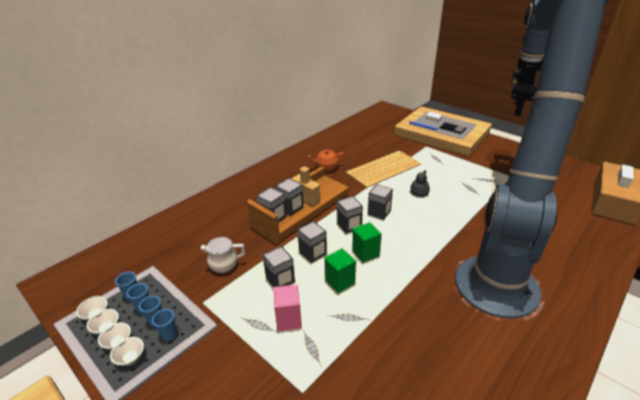

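View pics/wrist0.png

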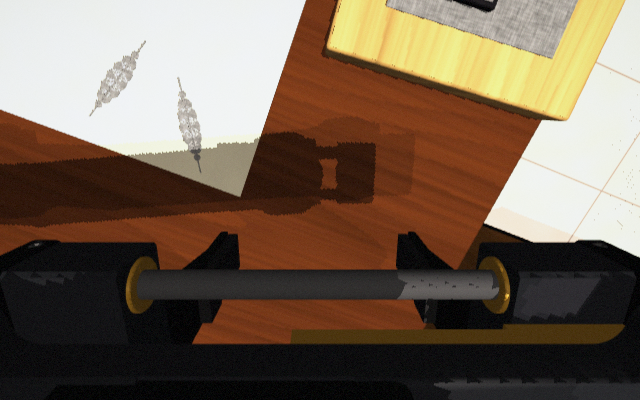

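```bash
cat > h.py <<'E'
from plant import arm,cams,nets
import numpy as np, cv2, sys
from scipy.spatial.transform import Rotation as R
def cap(n,save=None):
    c=cams.capture(n)
    if save: cv2.imwrite(f"pics/{save}.png",c["image"][:,:,::-1])
    return c
def to_plane(c,px,z):
    px=np.atleast_2d(np.asarray(px,float));K=c["intrinsics"];T=c["pose"]
    d=np.c_[(px[:,0]-K[0,2])/K[0,0],(px[:,1]-K[1,2])/K[1,1],np.ones(len(px))]@T[:3,:3].T
    o=T[:3,3]; return o+d*((z-o[2])/d[:,2])[:,None]
def project(c,P):
    P=np.atleast_2d(P);K=c["intrinsics"];T=c["pose"]
    q=(P-T[:3,3])@T[:3,:3]; q=q@K.T; return q[:,:2]/q[:,2:]
def state():
    s=arm.observe();r=R.from_quat(s["orientation"]);m=r.as_matrix()
    print("t",round(s["time_s"],2),"tcp",s["ee_pos"].round(4),"toolx",m[:,0].round(3),"jaw yaw",round(np.degrees(np.arctan2(m[1,2],m[0,2])),2),"gap",round(s["finger_gap"],3),"F",s["contact_force"].round(2),"j",s["joint_pos"].round(2))
    return s,m
def plan(x,y,z,yaw=None):
    "shift cm in tool axes, turn deg, to TCP x y z with jaw direction yaw (deg, mod 180)"
    s,m=state();d=m.T@(np.array([x,y,z])-s["ee_pos"])*100
    t=0
    if yaw is not None:
        cur=np.degrees(np.arctan2(m[1,2],m[0,2])); t=-(((yaw-cur)+90)%180-90)
    print("ROW",d.round(2),"turn",round(t,1),"rows>=",int(np.ceil(max(np.linalg.norm(d)/6.25,abs(t)/10.7))))
def lidfit(c,mask,z):
    "min-area rectangle of mask projected to plane z"
    ys,xs=np.where(mask); P=to_plane(c,np.c_[xs,ys],z)[:,:2]
    (cx,cy),(w,h),a=cv2.minAreaRect((P*1000).astype(np.float32))
    return cx/1000,cy/1000,w,h,(a+45)%90-45
E
python3 - <<'E'
from h import *
state()
c=cap("top")
im=c["image"]
for t in ["tin1","rack","endstop","endstop_knob","board","teapot","jug","teapet"]:
    for o in nets.outline_of("top",t)[:9]:
        p=o["pixels"];ys,xs=np.where(p)
        print(t,round(o["p"],2),np.round(o["at"]),p.sum(), end=" ")
        if t=="tin1":
            hsv=cv2.cvtColor(im,cv2.COLOR_RGB2HSV)
            lid=p&(hsv[...,2]>135)&(hsv[...,1]<90)
            if lid.sum()>50:
                print(im[int(o["at"][1]),int(o["at"][0])],np.round(lidfit(c,lid,.088),3),np.round(lidfit(c,lid,.124),3),end='')
        print()
    print([(round(o["p"],2),np.round(o["at"],1).tolist()) for o in nets.pinpoint("top",t)])
E
```

```text
t 0.15 tcp [ 0.2444 -0.6287  0.2218] toolx [-0.001  0.001 -1.   ] jaw yaw -68.75 gap 0.999 F [ 0.49 -0.63  0.02] j [ 1.17  0.47 -0.05  1.53  0.02  1.14 -0.08]
tin1 0.95 [217. 245.] 753 [200 196 183] [  0.441   0.355  81.527  61.982 -22.291] [  0.44    0.346  78.818  59.922 -22.291]
tin1 0.93 [303. 287.] 647 
tin1 0.9 [188. 286.] 907 [200 158 173] [  0.332   0.433  74.231  63.78  -42.77 ] [  0.335   0.421  71.764  61.66  -42.77 ]
tin1 0.82 [253. 293.] 725 
tin1 0.78 [376. 247.] 644 [200 207 212] [ 4.2200e-01 -5.6000e-02  6.3381e+01  5.8861e+01  1.2833e+01] [ 4.2100e-01 -5.2000e-02  6.1275e+01  5.6905e+01  1.2833e+01]
tin1 0.76 [270. 170.] 752 [197 199 186] [ 0.639  0.226 51.481 51.437  3.407] [ 0.631  0.221 49.77  49.727  3.407]
tin1 0.71 [268. 239.] 644 [200 207 202] [ 0.454  0.232 54.887 59.897 -7.699] [ 0.452  0.227 53.063 57.906 -7.699]
tin1 0.62 [331. 242.] 577 [200 206 210] [ 4.5100e-01  6.3000e-02  6.1023e+01  6.3267e+01 -1.2704e+01] [  0.45    0.063  58.995  61.165 -12.704]
[(0.95, [306.1, 288.0]), (0.94, [222.1, 246.0]), (0.93, [373.3, 250.6]), (0.92, [193.9, 285.5]), (0.9, [271.3, 173.9]), (0.82, [297.9, 177.7]), (0.71, [254.0, 294.5]), (0.7, [330.4, 243.9]), (0.66, [270.2, 241.3])]
rack 0.8 [328. 178.] 5254 
[(0.82, [313.7, 178.8])]
endstop 0.63 [324. 170.] 654 Traceback (most recent call last):
  File "<stdin>", line 15, in <module>
ValueError: it knows: board, endstop_knob, jug, rack, teapet, teapot, tin
```

```bash
python3 - <<'E'
from h import *
c=cap("top");im=c["image"]
a=cv2.resize(im[140:310,165:405],None,fx=3.3,fy=3.3,interpolation=cv2.INTER_CUBIC);cv2.imwrite("pics/z1.png",a[:,:,::-1])
a=cv2.resize(im[100:300,380:540],None,fx=3,fy=3,interpolation=cv2.INTER_CUBIC);cv2.imwrite("pics/z2.png",a[:,:,::-1])
for t in ["rack","endstop_knob","board","teapot","jug","teapet"]:
    for o in nets.outline_of("top",t)[:3]:
        p=o["pixels"]
        print(t,round(o["p"],2),np.round(o["at"]),p.sum(),np.round(lidfit(c,p,.008),3))
    for o in nets.pinpoint("top",t)[:3]: print("  pt",round(o["p"],2),np.round(o["at"],1),to_plane(c,o["at"],.13 if 'knob' in t else 0).round(3))
E
```

```text
rack 0.82 [325. 176.] 5375 [ 6.39000e-01  1.09000e-01  3.64457e+02  1.58605e+02 -1.04200e+00]
  pt 0.87 [314.6 181.6] [[0.618 0.104 0.   ]]
  pt 0.6 [374.9 251. ] [[ 0.423 -0.057  0.   ]]
endstop_knob 0.94 [322. 172.] 732 [ 6.49000e-01  8.00000e-02  4.43730e+01  1.39147e+02 -8.20000e-01]
endstop_knob 0.44 [268. 243.] 659 [ 0.456  0.234 77.156 64.67  -8.494]
  pt 0.9 [323.9 171.7] [[0.619 0.078 0.13 ]]
board 0.88 [462. 197.] 4556 [  0.569  -0.292 275.426 127.993 -13.029]
  pt 0.81 [460.  196.5] [[ 0.569 -0.298  0.   ]]
teapot 0.78 [410. 133.] 965 [  0.757  -0.165 103.747 102.022  10.464]
  pt 0.84 [406.7 136.4] [[ 0.744 -0.158  0.   ]]
jug 0.88 [190. 183.] 888 [  0.613   0.445 108.967  81.695  -1.044]
  pt 0.73 [198.2 185.2] [[0.614 0.43  0.   ]]
teapet 0.71 [443. 264.] 584 [ 0.383 -0.247 70.311 71.381 42.737]
  pt 0.62 [440.6 265.9] [[ 0.38  -0.234  0.   ]]
  pt 0.38 [462.3 194.7] [[ 0.574 -0.305  0.   ]]
```

View pics/z1.png

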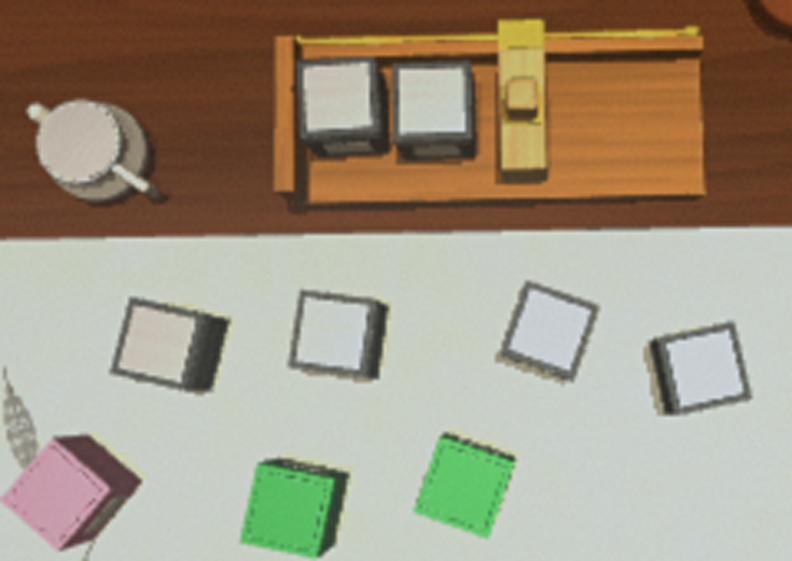

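View pics/z2.png

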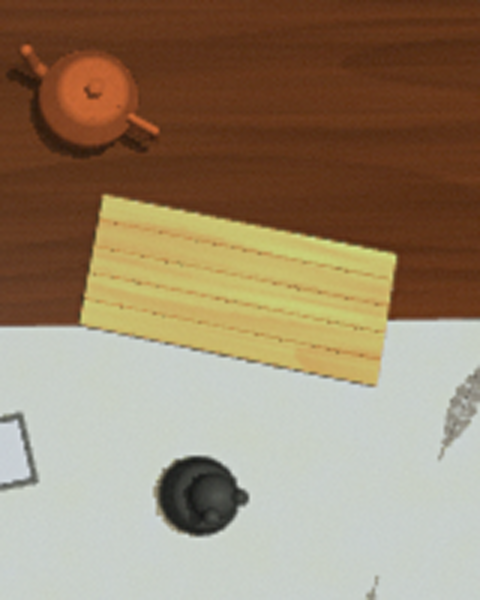

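```bash
python3 - <<'E'
from h import *
plan(.55,.10,.30,0)
E
```

```text
t 1.1 tcp [ 0.2446 -0.6291  0.2226] toolx [ 0. -0. -1.] jaw yaw -68.76 gap 1.005 F [ 0.07 -0.28  0.59] j [ 1.17  0.47 -0.05  1.53  0.02  1.14 -0.08]
ROW [ -7.74  54.88 -56.89] turn -68.8 rows>= 13
```

```bash
python3 -m creep '[[-1,-7.74,54.9,-56.9,-68.8],[-1,-7.74,54.9,-56.9,-68.8],[-1,-7.74,54.9,-56.9,-68.8],[-1,-7.74,54.9,-56.9,-68.8],[-1,-7.74,54.9,-56.9,-68.8],[-1,-7.74,54.9,-56.9,-68.8],[-1,-7.74,54.9,-56.9,-68.8],[-1,-7.74,54.9,-56.9,-68.8],[-1,-7.74,54.9,-56.9,-68.8],[-1,-7.74,54.9,-56.9,-68.8]]' 20; python3 -c "
from h import *
plan(.55,.10,.30,0)"
```

```text
time_s: 2.35
ee_pos: [0.4855, -0.0537, 0.2841]
orientation: [-0.0, 0.707, -0.0, 0.708]
contact_force: [0.5, 0.3, -0.1]
finger_gap: 1.0
t 2.35 tcp [ 0.4855 -0.0537  0.2841] toolx [ 0.001 -0.001 -1.   ] jaw yaw 0.01 gap 1.0 F [ 0.46  0.34 -0.06] j [ 0.59  0.16 -0.63  1.85  0.1   1.16 -0.08]
ROW [-1.6  15.37  6.45] turn 0.0 rows>= 3
```

```bash
python3 -m creep '[[-1,-1.6,15.4,6.4,0],[-1,-1.6,15.4,6.4,0],[-1,-1.6,15.4,6.4,0],[-1,-1.6,15.4,6.4,0],[-1,-1.6,15.4,6.4,0]]' ; python3 - <<'E'
from h import *
state()
c=cap("wrist","w1")
for t in ["rack","endstop_knob","tin1"]:
    for o in nets.outline_of("wrist",t)[:8]: print(t,round(o["p"],2),np.round(o["at"]),o["pixels"].sum())
    for o in nets.pinpoint("wrist",t)[:8]: print("  pt",round(o["p"],2),np.round(o["at"],1),to_plane(c,o["at"],.13 if 'knob' in t else 0).round(3))
E
```

```text
time_s: 2.98
ee_pos: [0.5493, 0.0995, 0.2997]
orientation: [-0.001, 0.707, -0.001, 0.707]
contact_force: [0.4, -0.3, -0.8]
finger_gap: 1.001
t 2.98 tcp [0.5493 0.0995 0.2997] toolx [ 0.001 -0.002 -1.   ] jaw yaw -0.02 gap 1.001 F [ 0.44 -0.31 -0.75] j [ 0.31  0.29 -0.71  1.68  0.2   1.24 -0.44]
rack 0.86 [369. 167.] 19755
  pt 0.64 [371.1 160.5] [[0.627 0.1   0.   ]]
endstop_knob 0.77 [388. 186.] 4114
endstop_knob 0.26 [244. 259.] 662
  pt 0.67 [387.9 197.5] [[0.625 0.081 0.13 ]]
tin1 0.95 [246. 260.] 736
tin1 0.91 [143. 140.] 4557
tin1 0.89 [232.  52.] 4140
tin1 0.84 [391. 128.] 4031
tin1 0.82 [123.  27.] 4907
tin1 0.64 [238. 198.] 3193
tin1 0.58 [398.  57.] 4952
  pt 0.97 [247.4 185.6] [[0.445 0.062 0.   ]]
  pt 0.97 [382.8  66.6] [[0.637 0.226 0.   ]]
  pt 0.79 [244.4  62.4] [[0.452 0.231 0.   ]]
  pt 0.79 [377.6 125.5] [[0.634 0.149 0.   ]]
  pt 0.72 [163.6 138.6] [[0.331 0.131 0.   ]]
  pt 0.62 [144.   34.9] [[0.323 0.265 0.   ]]
```

View pics/w1.png

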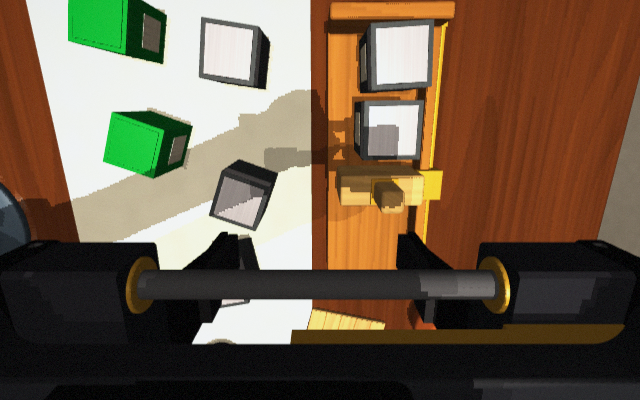

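```bash
python3 - <<'E'
from h import *
from scipy.optimize import least_squares
ct=cap("top");cw=cap("wrist")
cv2.imwrite("pics/w1z.png",cv2.resize(cw["image"][0:220,300:470],None,fx=3.5,fy=3.5,interpolation=cv2.INTER_CUBIC)[:560,:,::-1])
obs=[(ct,(248.6,151.2),(.0625,.170,.104)),(ct,(248.3,197.6),(-.0625,.170,.104)),(ct,(253.8,198.5),(-.0625,.154,.104)),(ct,(254.1,151.2),(.0625,.154,.104)),(ct,(378.6,199.4),(-.0625,-.17,.036)),
(cw,(330,3),(-.0625,.17,.104)),(cw,(455,3),(.0625,.17,.104)),(cw,(454,18),(.0625,.154,.104)),(cw,(330,20),(-.0625,.154,.104))]
def w(p,l):
    c,s=np.cos(p[2]),np.sin(p[2]);return np.array([p[0]+c*l[0]-s*l[1],p[1]+s*l[0]+c*l[1],l[2]])
f=lambda p:np.concatenate([project(c,w(p,l))[0]-np.array(u) for c,u,l in obs])
for sel in (obs,obs[:5],obs[5:]):
    g=lambda p:np.concatenate([project(c,w(p,l))[0]-np.array(u) for c,u,l in sel])
    r=least_squares(g,[.62,.104,0]);print(r.x[:2].round(4),np.degrees(r.x[2]).round(2),r.fun.reshape(-1,2).round(1).tolist())
E
```

```text
[0.6239 0.104 ] 0.16 [[-1.4, -1.4], [-1.4, 0.3], [-0.6, -0.8], [-0.7, -1.5], [-0.7, -0.6], [-1.0, -0.4], [0.7, -0.9], [-0.2, 2.2], [-1.1, 0.7]]
[0.6218 0.1016] 0.18 [[-0.5, -0.6], [-0.4, 1.1], [0.4, 0.0], [0.2, -0.7], [0.3, 0.1]]
[0.6247 0.1044] 0.35 [[-0.7, -0.5], [1.1, -1.5], [0.3, 1.6], [-0.7, 0.6]]
```

View pics/w1z.png

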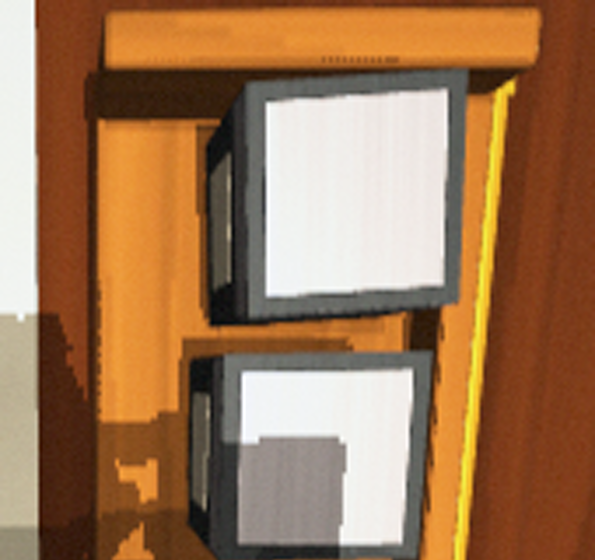

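```bash
python3 -c "
from h import *
plan(.624,.080,.160,0.2)"
```

```text
t 3.42 tcp [0.5495 0.0998 0.3002] toolx [ 0.001 -0.001 -1.   ] jaw yaw -0.03 gap 1.002 F [-0.48  0.47 -0.06] j [ 0.31  0.29 -0.71  1.68  0.2   1.24 -0.44]
ROW [14.03 -1.96  7.43] turn -0.2 rows>= 3
```

```bash
python3 -m creep '[[-1,7,-2,7.4,-0.2],[-1,14,-2,7.4,-0.2],[-1,14,-2,7.4,-0.2],[-1,14,-2,7.4,-0.2],[-1,14,-2,7.4,-0.2]]' ; python3 - <<'E'
from h import *
state()
c=cap("wrist","w2");cap("side","s2")
K=project(c,[[.624,.08,.154]]);print(K)
for o in nets.pinpoint("wrist","endstop_knob")[:8]: print("  pt",round(o["p"],2),np.round(o["at"],1),to_plane(c,o["at"],.13).round(3))
E
```

```text
time_s: 4.05
ee_pos: [0.6242, 0.0805, 0.1621]
orientation: [-0.001, 0.706, 0.001, 0.708]
contact_force: [0.5, -0.3, -0.4]
finger_gap: 1.002
t 4.05 tcp [0.6242 0.0805 0.1621] toolx [ 0.004 -0.    -1.   ] jaw yaw 0.19 gap 1.002 F [ 0.54 -0.34 -0.4 ] j [ 0.26  0.53 -0.64  1.69  0.36  1.04 -0.49]
[[317.8285278 245.0611909]]
  pt 0.69 [315.5 226.4] [[0.623 0.082 0.13 ]]
```

View pics/w2.png

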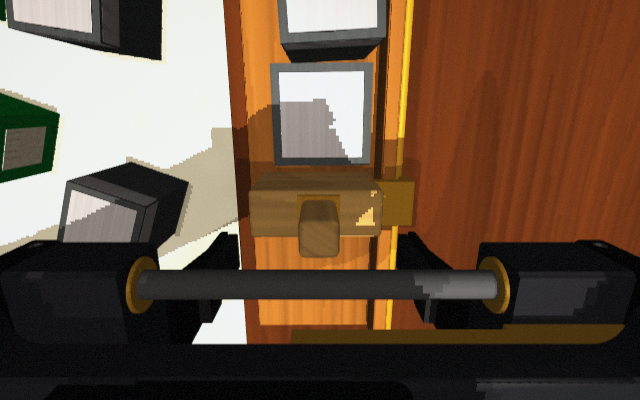

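View pics/s2.png

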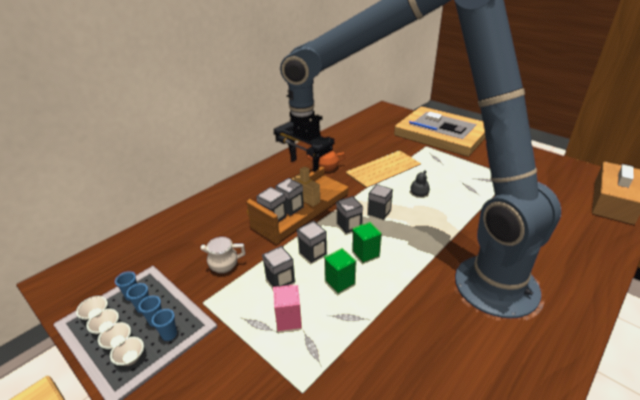

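```bash
python3 -m creep '[[-1,4.7,0.1,0,0],[-1,4.7,0.1,0,0],[-1,4.7,0.1,0,0],[0,4.7,0.1,0,0],[1,4.7,0.1,0,0],[1,4.7,0.1,0,0],[1,4.7,0.1,0,0],[1,4.7,0.1,0,0],[1,4.7,0.1,0,0],[1,4.7,0.1,0,0]]' 15; python3 -c "
from h import *
plan(.624,-.042,.115,.2)"
```

```text
time_s: 5.45
ee_pos: [0.6247, 0.0814, 0.1157]
orientation: [-0.001, 0.705, 0.001, 0.709]
contact_force: [1.0, 0.5, 0.0]
finger_gap: 0.287
t 5.45 tcp [0.6247 0.0814 0.1157] toolx [ 0.005 -0.001 -1.   ] jaw yaw 0.2 gap 0.287 F [1.05 0.48 0.04] j [ 0.24  0.58 -0.61  1.73  0.4   0.96 -0.53]
ROW [  0.08 -12.34  -0.11] turn -0.0 rows>= 2
```

```bash
python3 -m creep '[[1,0,-2,0,0],[1,0,-4,0,0],[1,0,-6,0,0],[1,0,-8,0,0],[1,0,-9.5,0,0],[1,0,-10.5,0,0],[1,0,-11.2,0,0],[1,0,-11.6,0,0],[1,0,-11.6,0,0]]'; python3 -m creep '[[1,0,-0.4,0,0],[1,0,-0.4,0,0],[1,0,-0.4,0,0]]';python3 -m creep '[[1,0,-0.4,0,0],[1,0,-0.4,0,0],[1,0,-0.4,0,0]]'; 
```

```text
time_s: 6.58
ee_pos: [0.6257, -0.0367, 0.1158]
orientation: [-0.001, 0.705, 0.0, 0.709]
contact_force: [5.8, 0.1, -3.6]
finger_gap: 0.27
time_s: 6.95
ee_pos: [0.6258, -0.0401, 0.1158]
orientation: [-0.001, 0.705, 0.001, 0.71]
contact_force: [3.8, 4.4, -2.9]
finger_gap: 0.273
time_s: 7.32
ee_pos: [0.6258, -0.0401, 0.1158]
orientation: [0.0, 0.704, 0.004, 0.71]
contact_force: [4.2, 9.4, -3.9]
finger_gap: 0.274
```

```bash
python3 -m creep '[[0.2,0,0.1,0,0],[0.2,0,0.1,0,0],[-1,0,0.1,0,0],[-1,-10,0,0,0],[-1,-15,0,0,0],[-1,-20,0,-10,0],[-1,-20,0,-15,0],[-1,-20,0,-20,0],[-1,-20,0,-20,0],[-1,-20,0,-20,0]]'; python3 - <<'E'
from h import *
state()
c=cap("top","t3");im=c["image"]
a=cv2.resize(im[140:310,165:405],None,fx=3.3,fy=3.3,interpolation=cv2.INTER_CUBIC);cv2.imwrite("pics/z3.png",a[:,:,::-1])
E
```

```text
time_s: 8.57
ee_pos: [0.4226, -0.0432, 0.315]
orientation: [-0.0, 0.704, 0.002, 0.71]
contact_force: [0.2, 0.1, -0.3]
finger_gap: 0.996
t 8.57 tcp [ 0.4226 -0.0432  0.315 ] toolx [ 0.009  0.002 -1.   ] jaw yaw 0.17 gap 0.996 F [ 0.24  0.06 -0.27] j [ 0.74  0.   -0.72  1.92 -0.    1.21  0.02]
```

View pics/z3.png

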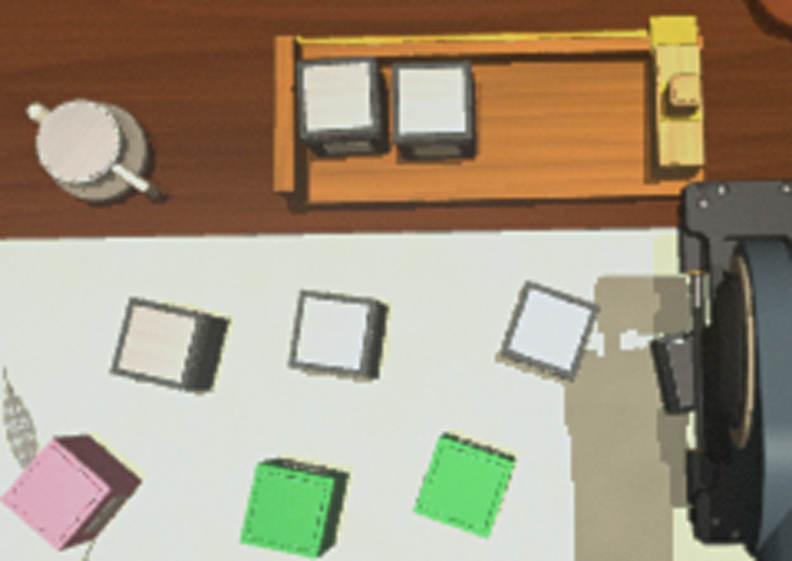

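```bash
python3 -c "
from h import *
plan(.60,.15,.24,0.2)"
```

```text
t 8.62 tcp [ 0.4239 -0.043   0.3149] toolx [ 0.009  0.004 -1.   ] jaw yaw 0.21 gap 0.994 F [ 0.16 -0.3   0.4 ] j [ 0.74  0.   -0.72  1.92 -0.    1.21  0.02]
ROW [ 7.72 19.21 17.61] turn 0.0 rows>= 5
```

```bash
python3 -m creep '[[-1,7.7,19.2,17.6,0],[-1,7.7,19.2,17.6,0],[-1,7.7,19.2,17.6,0],[-1,7.7,19.2,17.6,0],[-1,7.7,19.2,17.6,0],[-1,7.7,19.2,17.6,0],[-1,7.7,19.2,17.6,0]]' ; cat >> h.py <<'E'
def lids(cam,z,save=None,zmask=None):
    c=cap(cam,save);im=c["image"];hsv=cv2.cvtColor(im,cv2.COLOR_RGB2HSV);out=[]
    for o in nets.outline_of(cam,"tin1"):
        p=o["pixels"];sat=np.median(hsv[...,1][p]) 
        q=p.astype(np.uint8)
        lid=p&(hsv[...,2]>120)&(hsv[...,1]<70)
        n,l,st,_=cv2.connectedComponentsWithStats(lid.astype(np.uint8))
        if n<2: continue
        k=1+np.argmax(st[1:,4]); 
        if st[k,4]<60: continue
        x,y,w,h,a=lidfit(c,l==k,z); out.append((x,y,w,h,a))
        print(cam,"p",round(o["p"],2),"at",np.round(o["at"]),"xy",round(x,4),round(y,4),"wh",round(w),round(h),"yaw",round(a,1),"sat",sat,"n",st[k,4])
    return c,out
E
python3 - <<'E'
from h import *
state()
lids("wrist",.124,"w4")
E
```

```text
time_s: 9.5
ee_pos: [0.6, 0.1492, 0.2398]
orientation: [0.0, 0.704, 0.002, 0.71]
contact_force: [-0.4, -0.4, -0.7]
finger_gap: 1.001
t 9.5 tcp [0.6    0.1492 0.2398] toolx [ 0.008  0.003 -1.   ] jaw yaw 0.16 gap 1.001 F [-0.38 -0.38 -0.67] j [ 0.26  0.47 -0.8   1.63  0.36  1.19 -0.62]
wrist p 0.84 at [355. 108.] xy 0.6274 0.2245 wh 55 54 yaw 3.4 sat 6.0 n 3905
wrist p 0.74 at [348. 187.] xy 0.6304 0.1566 wh 15 22 yaw 0.0 sat 22.0 n 225
wrist p 0.66 at [182. 234.] xy 0.4697 0.088 wh 33 40 yaw -19.5 sat 24.0 n 965
wrist p 0.56 at [170. 100.] xy 0.4692 0.2306 wh 45 45 yaw -8.2 sat 14.0 n 3096
```

View pics/w4.png

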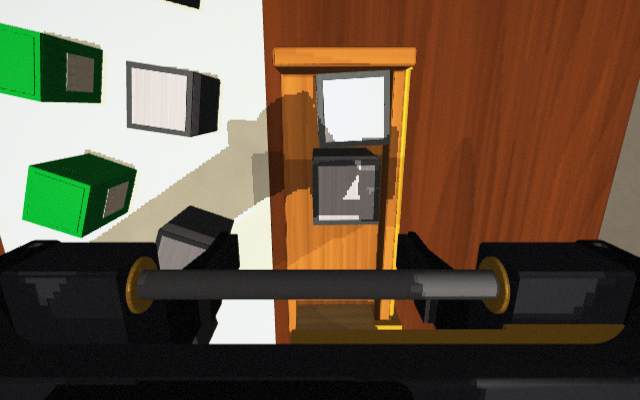

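```bash
python3 -c "
from h import *
plan(.629,.2240,.087,3.4)"
```

```text
t 9.6 tcp [0.6    0.1487 0.2405] toolx [ 0.01   0.003 -1.   ] jaw yaw 0.12 gap 1.002 F [-0.08  0.47  0.34] j [ 0.26  0.47 -0.8   1.63  0.36  1.18 -0.62]
ROW [15.4   7.48  2.77] turn -3.3 rows>= 3
```

```bash
python3 -m creep '[[-1,5,7.5,2.8,-3.3],[-1,8,7.5,2.8,-3.3],[-1,8,7.5,2.8,-3.3],[-1,12,7.5,2.8,-3.3],[-1,15.4,7.5,2.8,-3.3],[-1,15.4,7.5,2.8,-3.3],[-1,15.4,7.5,2.8,-3.3],[-1,15.4,7.5,2.8,-3.3]]'; python3 -m creep '[[0,0,0,0,0],[0.4,0,0,0,0],[1,0,0,0,0],[1,0,0,0,0],[1,0,0,0,0],[1,0,0,0,0]]' 20; python3 -c "
from h import *
plan(.645,.2275,.087,0.2)"
```

```text
time_s: 10.6
ee_pos: [0.6306, 0.2244, 0.0897]
orientation: [-0.019, 0.702, 0.022, 0.712]
contact_force: [-0.0, 0.6, 0.4]
finger_gap: 1.001
time_s: 11.35
ee_pos: [0.6308, 0.2245, 0.0897]
orientation: [-0.019, 0.702, 0.022, 0.712]
contact_force: [0.7, -0.5, 1.0]
finger_gap: 0.69
t 11.35 tcp [0.6308 0.2245 0.0897] toolx [ 0.014  0.004 -1.   ] jaw yaw 3.37 gap 0.69 F [ 0.66 -0.47  1.04] j [ 0.07  0.69 -0.71  1.65  0.53  0.99 -0.77]
ROW [0.29 0.22 1.43] turn 3.2 rows>= 1
```

```bash
python3 -m creep '[[1,0,0,0,3.2],[1,0,0,0.5,3.2],[1,0,0,1.0,3.2],[1,0,0,1.3,3.2],[1,0,0,1.3,3.2]]'; python3 -m creep '[[1,0,0,0.15,0],[1,0,0,0.15,0]]';python3 -m creep '[[1,0,0,0.15,0],[1,0,0,0.15,0]]'; python3 -m creep '[[1,0,0,0.15,0],[1,0,0,0.15,0]]'
```

```text
time_s: 11.98
ee_pos: [0.6438, 0.2256, 0.0897]
orientation: [0.001, 0.702, 0.003, 0.712]
contact_force: [-2.6, 1.1, 1.3]
finger_gap: 0.685
time_s: 12.22
ee_pos: [0.6446, 0.2257, 0.0897]
orientation: [0.0, 0.703, 0.003, 0.711]
contact_force: [-4.7, -0.2, 3.7]
finger_gap: 0.688
time_s: 12.48
ee_pos: [0.6447, 0.2257, 0.0897]
orientation: [-0.0, 0.704, 0.003, 0.71]
contact_force: [-7.7, -1.9, 5.1]
finger_gap: 0.69
time_s: 12.72
ee_pos: [0.6448, 0.2256, 0.0897]
orientation: [-0.001, 0.705, 0.003, 0.71]
contact_force: [-8.0, -1.2, 4.6]
finger_gap: 0.692
```

```bash
python3 -m creep '[[1,0,0.2,0,0],[1,0,0.2,0,0]]'; python3 -m creep '[[1,0,0.2,0,0],[1,0,0.2,0,0]]';python3 -m creep '[[1,0,0.2,0,0],[1,0,0.2,0,0]]'; python3 -m creep '[[1,0,0.2,0,0],[1,0,0.2,0,0]]'
```

```text
time_s: 12.98
ee_pos: [0.6448, 0.226, 0.0898]
orientation: [-0.002, 0.705, 0.002, 0.71]
contact_force: [-6.6, -2.6, 5.4]
finger_gap: 0.687
time_s: 13.22
ee_pos: [0.6447, 0.226, 0.0898]
orientation: [-0.003, 0.705, 0.0, 0.709]
contact_force: [-4.7, -4.0, 4.8]
finger_gap: 0.691
time_s: 13.48
ee_pos: [0.6448, 0.226, 0.0899]
orientation: [-0.004, 0.705, -0.001, 0.709]
contact_force: [-5.6, -3.7, 4.2]
finger_gap: 0.69
time_s: 13.72
ee_pos: [0.6447, 0.2262, 0.0899]
orientation: [-0.005, 0.705, -0.003, 0.709]
contact_force: [-4.7, -3.4, 4.5]
finger_gap: 0.687
```

```bash
python3 -m creep '[[1,0,0.5,-0.1,0],[1,0,0.5,-0.1,0],[1,0,0.5,-0.1,0]]'; python3 -m creep '[[1,0,0.5,0,0],[1,0,0.5,0,0],[1,0,0.5,0,0]]'; python3 - <<'E'
from h import *
state();cap("wrist","w5");cap("top","t5")
im=cv2.imread("pics/t5.png");cv2.imwrite("pics/z5.png",cv2.resize(im[140:310,165:405],None,fx=3.3,fy=3.3,interpolation=cv2.INTER_CUBIC))
E
```

```text
time_s: 14.1
ee_pos: [0.6446, 0.2284, 0.0902]
orientation: [-0.006, 0.705, -0.005, 0.71]
contact_force: [-5.0, -5.5, 5.5]
finger_gap: 0.686
time_s: 14.48
ee_pos: [0.6446, 0.2292, 0.0904]
orientation: [-0.008, 0.705, -0.008, 0.709]
contact_force: [-7.3, -6.5, 8.0]
finger_gap: 0.687
t 14.47 tcp [0.6446 0.2292 0.0904] toolx [ 0.006 -0.023 -1.   ] jaw yaw 0.05 gap 0.687 F [-7.32 -6.54  8.04] j [ 0.03  0.71 -0.69  1.6   0.53  1.03 -0.82]
```

View pics/w5.png

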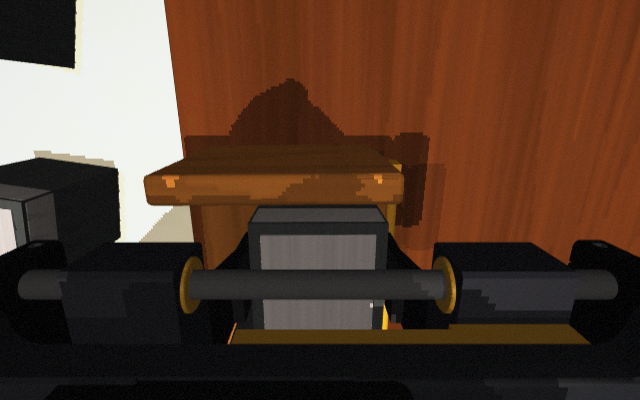

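View pics/z5.png

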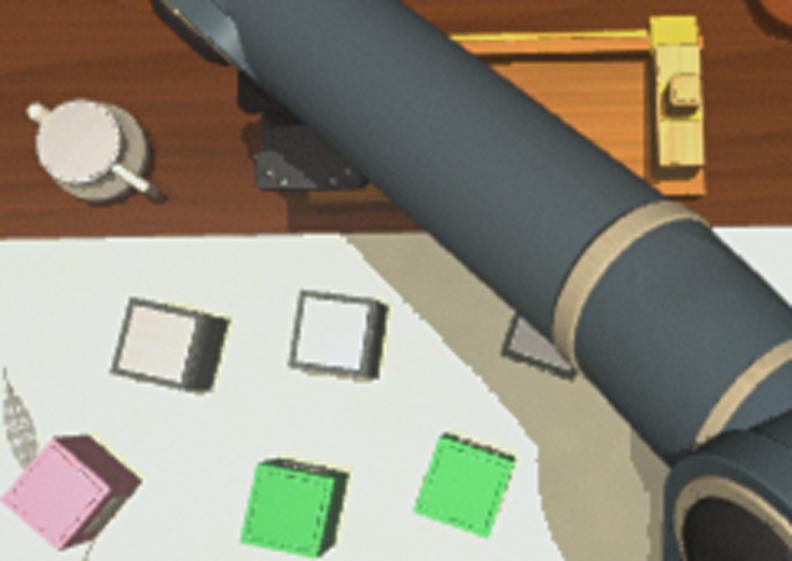

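```bash
python3 -m creep '[[0.4,0,0,0,0],[0,0,0,0,0],[-1,0,0,0,0],[-1,-3,0,0,0],[-1,-9,0,-1,0],[-1,-11,-6,-3,0],[-1,-14,-10,-6,0],[-1,-14,-10,-6,0],[-1,-14,-10,-6,0]]'; python3 - <<'E'
from h import *
state()
lids("wrist",.124,"w6")
E
```

```text
time_s: 15.7
ee_pos: [0.5851, 0.1327, 0.2329]
orientation: [-0.008, 0.704, -0.007, 0.71]
contact_force: [0.4, -0.2, -0.1]
finger_gap: 0.999
t 15.7 tcp [0.5851 0.1327 0.2329] toolx [ 0.009 -0.022 -1.   ] jaw yaw 0.04 gap 0.999 F [ 0.42 -0.16 -0.07] j [ 0.28  0.45 -0.79  1.68  0.37  1.17 -0.61]
wrist p 0.98 at [365. 168.] xy 0.6276 0.1532 wh 55 39 yaw -16.1 sat 22.0 n 1142
wrist p 0.88 at [188. 228.] xy 0.4666 0.0821 wh 44 40 yaw -20.2 sat 24.0 n 1268
wrist p 0.86 at [52. 43.] xy 0.3924 0.2765 wh 2 38 yaw -16.9 sat 230.0 n 77
wrist p 0.73 at [177.  77.] xy 0.468 0.2291 wh 45 44 yaw -8.2 sat 14.0 n 3478
wrist p 0.65 at [388.  81.] xy 0.6425 0.2258 wh 54 50 yaw 0.1 sat 7.0 n 4368
```

View pics/w6.png

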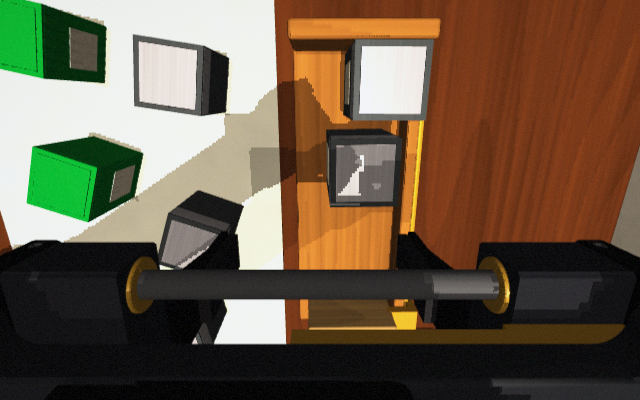

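```bash
python3 - <<'E'
from h import *
c=cap("wrist")
a=cv2.resize(c["image"][110:230,300:440],None,fx=4,fy=4,interpolation=cv2.INTER_CUBIC);cv2.imwrite("pics/z6.png",cv2.convertScaleAbs(a,alpha=1.8)[:,:,::-1])
state()
E
```

```text
t 15.85 tcp [0.5842 0.1337 0.2316] toolx [ 0.005 -0.022 -1.   ] jaw yaw 0.17 gap 1.0 F [-0.51  0.2  -0.08] j [ 0.27  0.45 -0.79  1.68  0.37  1.17 -0.61]
```

View pics/z6.png

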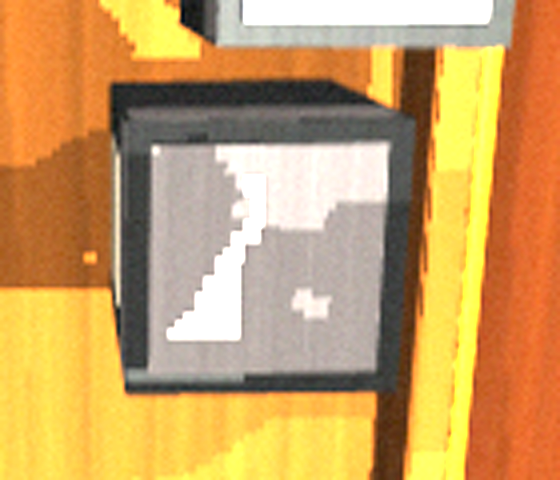

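```bash
python3 - <<'E'
from h import *
c=cap("wrist")
z=np.array([[125,112],[412,118],[392,390],[127,388]])/4+[300,110]
P=to_plane(c,z,.124);print(P.round(4),P.mean(0))
for a,b in ((0,1),(3,2)): d=P[b]-P[a];print(np.linalg.norm(d),np.degrees(np.arctan2(d[1],d[0])))
for a,b in ((0,3),(1,2)): d=P[a]-P[b];print(np.linalg.norm(d),np.degrees(np.arctan2(d[1],d[0]))-90)
plan(P.mean(0)[0]+.002,P.mean(0)[1]-.001,.087,-1)
E
```

```text
[[0.5955 0.1825 0.124 ]
 [0.655  0.1814 0.124 ]
 [0.6555 0.1219 0.124 ]
 [0.5969 0.1223 0.124 ]] [0.62573778 0.15202425 0.124     ]
0.05947270926952246 -1.0648609800282145
0.05855948051677347 -0.4061298892990726
0.06021491095643956 1.3092758968298597
0.05951088517272453 0.45389006467229365
t 15.9 tcp [0.584  0.1337 0.2315] toolx [ 0.005 -0.022 -1.   ] jaw yaw 0.18 gap 1.0 F [ 0.46 -0.38  0.72] j [ 0.27  0.45 -0.79  1.68  0.37  1.17 -0.61]
ROW [14.43  2.04  4.3 ] turn 1.2 rows>= 3
```

```bash
python3 -m creep '[[-1,5,2,4.2,0],[-1,8,2,4.2,0],[-1,8,2,4.2,0],[-1,12,2,4.2,0],[-1,14.4,2,4.2,0],[-1,14.4,2,4.2,0],[-1,14.4,2,4.2,0],[-1,14.4,2,4.2,0]]'; python3 -m creep '[[0,0,0,0,0],[0.4,0,0,0,0],[1,0,0,0,0],[1,0,0,0,0],[1,0,0,0,0],[1,0,0,0,0]]' 25; python3 -c "
from h import *
plan(.6445,.166,.087,0.2)"
```

```text
time_s: 16.9
ee_pos: [0.6277, 0.1513, 0.0893]
orientation: [-0.009, 0.704, -0.006, 0.71]
contact_force: [0.7, -0.2, -0.5]
finger_gap: 0.998
time_s: 17.65
ee_pos: [0.6273, 0.1513, 0.0893]
orientation: [-0.009, 0.705, -0.006, 0.71]
contact_force: [-2.0, 0.4, 3.1]
finger_gap: 0.688
t 17.65 tcp [0.6273 0.1513 0.0893] toolx [ 0.007 -0.021 -1.   ] jaw yaw 0.18 gap 0.688 F [-2.03  0.39  3.09] j [ 0.17  0.66 -0.7   1.7   0.52  0.97 -0.73]
ROW [0.21 1.47 1.73] turn -0.0 rows>= 1
```

Lift slightly, move to rail and against tin5, lower.

```bash
python3 -m creep '[[1,-0.6,0,0,0],[1,-0.6,0,0,0],[1,-0.6,0.3,1.0,0],[1,-0.6,0.8,1.5,0],[1,-0.6,1.1,1.7,0],[1,-0.6,1.1,1.8,0],[1,-0.6,1.1,1.9,0],[1,-0.6,1.1,1.9,0]]'; python3 -m creep '[[1,0,0.2,0,0],[1,0,0.4,0,0],[1,0,0.6,0,0],[1,0,0.6,0,0]]'
```

```text
time_s: 18.65
ee_pos: [0.645, 0.163, 0.095]
orientation: [-0.009, 0.705, -0.006, 0.709]
contact_force: [-3.2, 2.2, -4.0]
finger_gap: 0.685
time_s: 19.15
ee_pos: [0.6451, 0.1674, 0.0947]
orientation: [-0.009, 0.706, -0.007, 0.709]
contact_force: [-1.9, -4.1, -3.2]
finger_gap: 0.685
```

```bash
python3 -m creep '[[1,0.3,0,0,0],[1,0.5,0,0,0],[1,0.7,0,0,0],[1,0.7,0,0,0]]'; python3 -m creep '[[0.4,0,0,0,0],[0,0,0,0,0],[-1,0,0,0,0],[-1,-3,0,0,0],[-1,-9,0,-1,0],[-1,-14,-1,-6,0],[-1,-14,-3,-10,0],[-1,-14,-3,-10,0],[-1,-14,-3,-10,0]]'; python3 - <<'E'
from h import *
state()
lids("wrist",.124,"w7")
E
```

```text
time_s: 19.65
ee_pos: [0.645, 0.1673, 0.0894]
orientation: [-0.009, 0.705, -0.008, 0.709]
contact_force: [-5.6, -4.0, 8.1]
finger_gap: 0.69
time_s: 20.78
ee_pos: [0.546, 0.1414, 0.2306]
orientation: [-0.009, 0.704, -0.007, 0.71]
contact_force: [0.2, -0.2, -0.6]
finger_gap: 1.003
t 20.77 tcp [0.546  0.1414 0.2306] toolx [ 0.008 -0.023 -1.   ] jaw yaw 0.15 gap 1.003 F [ 0.17 -0.25 -0.56] j [ 0.29  0.39 -0.82  1.76  0.34  1.13 -0.64]
wrist p 0.85 at [239. 226.] xy 0.4826 0.0856 wh 31 17 yaw -2.1 sat 22.0 n 422
wrist p 0.81 at [217.  85.] xy 0.4636 0.2302 wh 45 44 yaw -8.4 sat 11.0 n 3446
wrist p 0.8 at [230. 325.] xy 0.4384 -0.0052 wh 19 36 yaw -0.3 sat 21.0 n 438
wrist p 0.79 at [425. 163.] xy 0.645 0.167 wh 50 50 yaw 0.4 sat 17.0 n 2952
wrist p 0.61 at [430.  89.] xy 0.6443 0.2274 wh 50 50 yaw 0.4 sat 12.0 n 4282
```

View pics/w7.png

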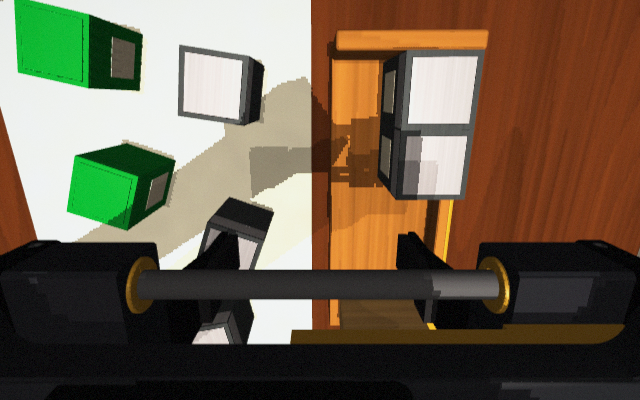

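```bash
python3 - <<'E'
from h import *
lids("wrist",.088);lids("top",.088)
plan(.455,.232,.050,-8)
E
```

```text
wrist p 0.76 at [429. 163.] xy 0.6586 0.1599 wh 57 56 yaw 0.1 sat 17.0 n 2969
wrist p 0.69 at [433.  88.] xy 0.6578 0.228 wh 57 58 yaw 0.6 sat 12.0 n 4317
wrist p 0.59 at [237. 228.] xy 0.4738 0.0676 wh 36 19 yaw -3.1 sat 22.0 n 429
wrist p 0.58 at [231. 326.] xy 0.4246 -0.0353 wh 19 40 yaw -0.2 sat 21.0 n 411
wrist p 0.58 at [218.  85.] xy 0.4527 0.2314 wh 51 50 yaw -8.4 sat 11.0 n 3452
top p 0.73 at [218. 246.] xy 0.4497 0.3649 wh 56 55 yaw -12.9 sat 19.0 n 427
top p 0.64 at [385. 242.] xy 0.4324 -0.0773 wh 54 26 yaw 38.3 sat 10.0 n 135
top p 0.58 at [187. 289.] xy 0.3382 0.4351 wh 60 69 yaw -40.0 sat 57.0 n 581
top p 0.55 at [264. 242.] xy 0.4524 0.2309 wh 61 62 yaw -10.4 sat 8.0 n 473
t 21.07 tcp [0.545  0.141  0.2292] toolx [ 0.004 -0.023 -1.   ] jaw yaw 0.15 gap 1.003 F [-0.21  0.07  0.15] j [ 0.29  0.39 -0.82  1.76  0.34  1.14 -0.64]
ROW [17.67  9.53 -9.05] turn 8.2 rows>= 4
```

```bash
python3 -m creep '[[-1,3,5,-5,8.4],[-1,5,9.4,-9.2,8.4],[-1,7,9.4,-9.2,8.4],[-1,9,9.4,-9.2,8.4],[-1,13,9.4,-9.2,8.4],[-1,17.5,9.4,-9.2,8.4],[-1,17.5,9.4,-9.2,8.4],[-1,17.5,9.4,-9.2,8.4]]'; python3 -m creep '[[0,0,0,0,0],[0.4,0,0,0,0],[1,0,0,0,0],[1,0,0,0,0],[1,0,0,0,0],[1,0,0,0,0]]' 25; python3 -m creep '[[1,-3,0,0,0],[1,-5,0,0,0],[1,-5,0,0,0],[1,-5,0,0,0],[1,-5,0,0,0]]'; cat >> h.py <<'E'
def weigh():
    f=[]
    for _ in range(6):
        s=arm.observe(); f.append(s["contact_force"][2]); cams.capture("side")
    print("Fz mean",np.mean(f).round(2),"sd",np.std(f).round(2))
E
python3 - <<'E'
from h import *
weigh();plan(.45,.2,.2,0)
E
```

```text
time_s: 22.08
ee_pos: [0.4542, 0.2318, 0.0528]
orientation: [0.043, 0.703, -0.058, 0.708]
contact_force: [-0.8, 0.3, -0.4]
finger_gap: 1.001
time_s: 22.82
ee_pos: [0.4544, 0.2318, 0.0532]
orientation: [0.043, 0.703, -0.058, 0.708]
contact_force: [-0.5, -1.5, 6.3]
finger_gap: 0.688
time_s: 23.45
ee_pos: [0.4536, 0.2324, 0.1023]
orientation: [0.043, 0.703, -0.059, 0.707]
contact_force: [-0.3, 0.5, -2.1]
finger_gap: 0.689
Fz mean -1.1 sd 0.49
t 23.75 tcp [0.454 0.233 0.103] toolx [ 0.005 -0.022 -1.   ] jaw yaw -8.23 gap 0.692 F [ 0.25 -0.21 -0.29] j [ 0.03  0.46 -0.76  2.    0.45  0.86 -1.13]
ROW [-9.63 -3.52  0.15] turn -8.2 rows>= 2
```

```bash
python3 -c "
from h import *
plan(.55,-.376,.17,-13)"; python3 -m creep '[[1,-6.5,-8,1,0],[1,-6.5,-14,1,0],[1,-6.5,-22,1,0],[1,-6.5,-30,2,0],[1,-6.5,-38,2,0],[1,-6.5,-44,1,0],[1,-6.5,-50,0,0],[1,-6.5,-50,0,0]]';  python3 -c "
from h import *
plan(.55,-.376,.063,-13)"
```

```text
t 23.75 tcp [0.454 0.233 0.103] toolx [ 0.005 -0.022 -1.   ] jaw yaw -8.23 gap 0.692 F [ 0.25 -0.21 -0.29] j [ 0.03  0.46 -0.76  2.    0.45  0.86 -1.13]
ROW [ -5.3  -59.02  18.27] turn 4.8 rows>= 10
time_s: 24.75
ee_pos: [0.3857, -0.245, 0.1785]
orientation: [0.043, 0.703, -0.059, 0.708]
contact_force: [1.0, -0.3, -0.9]
finger_gap: 0.687
t 24.75 tcp [ 0.3857 -0.245   0.1785] toolx [ 0.006 -0.023 -1.   ] jaw yaw -8.22 gap 0.687 F [ 1.02 -0.34 -0.93] j [ 1.04  0.21 -0.66  2.06  0.19  0.9   0.14]
ROW [ 11.95 -10.36  18.03] turn 4.8 rows>= 4
```

```bash
python3 -m creep '[[1,1,-5,8,4.8],[1,1,-10.4,18,4.8],[1,2,-10.4,18,4.8],[1,6,-10.4,18,4.8],[1,9,-10.4,18,4.8],[1,10.5,-10.4,18,4.8],[1,11.3,-10.4,18,4.8],[1,11.9,-10.4,18,4.8],[1,11.9,-10.4,18,4.8]]';  python3 -c "
from h import *
plan(.55,-.376,.063,-13);cap('top','t8')"
```

```text
time_s: 25.88
ee_pos: [0.5499, -0.3765, 0.0642]
orientation: [0.072, 0.699, -0.088, 0.706]
contact_force: [0.5, 0.3, -1.0]
finger_gap: 0.687
t 25.88 tcp [ 0.5499 -0.3765  0.0642] toolx [ 0.007 -0.024 -1.   ] jaw yaw -13.02 gap 0.687 F [ 0.49  0.35 -0.98] j [ 0.88  0.66 -0.51  1.68  0.42  0.89 -0.03]
ROW [0.12 0.06 0.  ] turn -0.0 rows>= 1
```

View pics/t8.png

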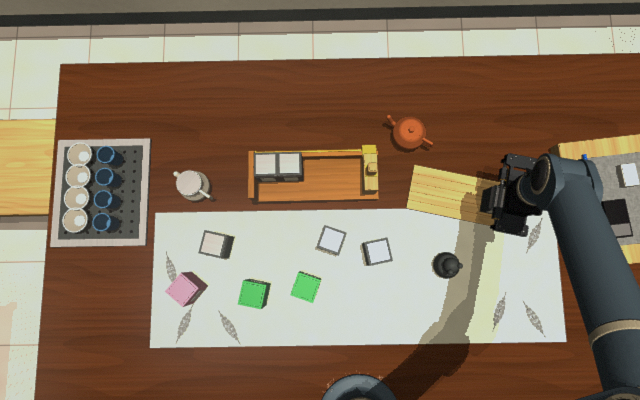

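Over the board's right end (~500,205). Lower and release.

```bash
python3 -m creep '[[1,0.15,0,0,0],[1,0.35,0,0,0],[1,0.35,0,0,0]]';  python3 -m creep '[[0.4,0,0,0,0],[0,0,0,0,0],[-1,0,0,0,0],[-1,0,0,0,0],[-1,-4,0,0,0],[-1,-9,0,0,0],[-1,-12,6,-5,0],[-1,-12,12,-10,0],[-1,-12,18,-12,0],[-1,-12,18,-12,0]]'; python3 - <<'E'
from h import *
state()
print("w board");c,_=lids("wrist",.096,"w9");print("top");c,_=lids("top",.088,"t9")
plan(.422,-.056,.051,12.8)
E
```

```text
time_s: 26.3
ee_pos: [0.5504, -0.3769, 0.0615]
orientation: [0.072, 0.699, -0.089, 0.706]
contact_force: [0.1, -0.2, 1.7]
finger_gap: 0.692
time_s: 27.55
ee_pos: [0.4722, -0.1684, 0.1763]
orientation: [0.071, 0.699, -0.087, 0.707]
contact_force: [-0.2, -0.5, 0.7]
finger_gap: 1.001
t 27.55 tcp [ 0.4722 -0.1684  0.1763] toolx [ 0.008 -0.025 -1.   ] jaw yaw -12.83 gap 1.001 F [-0.16 -0.48  0.74] j [ 0.81  0.3  -0.67  1.97  0.26  0.94 -0.22]
w board
wrist p 0.66 at [218.  65.] xy 0.4235 -0.0538 wh 49 50 yaw 11.1 sat 16.0 n 5425
top
top p 0.91 at [375. 252.] xy 0.4197 -0.0504 wh 62 69 yaw 11.9 sat 9.0 n 513
top p 0.91 at [188. 287.] xy 0.3389 0.4356 wh 61 68 yaw -40.8 sat 55.0 n 585
top p 0.9 at [267. 167.] xy 0.6528 0.2306 wh 53 51 yaw -1.1 sat 22.0 n 419
top p 0.85 at [216. 247.] xy 0.4475 0.3645 wh 58 59 yaw -14.7 sat 18.0 n 457
top p 0.79 at [510. 192.] xy 0.5511 -0.3839 wh 52 50 yaw -12.7 sat 25.0 n 184
top p 0.59 at [330. 243.] xy 0.4514 0.0633 wh 58 58 yaw -19.8 sat 8.0 n 504
top p 0.57 at [290. 168.] xy 0.6529 0.1681 wh 52 54 yaw -0.5 sat 19.0 n 407
t 27.75 tcp [ 0.4733 -0.1716  0.1763] toolx [ 0.009 -0.025 -1.   ] jaw yaw -12.96 gap 0.999 F [0.88 0.23 0.59] j [ 0.81  0.3  -0.67  1.97  0.26  0.94 -0.22]
ROW [12.18 10.39 -7.77] turn -25.8 rows>= 3
```

View pics/w9.png

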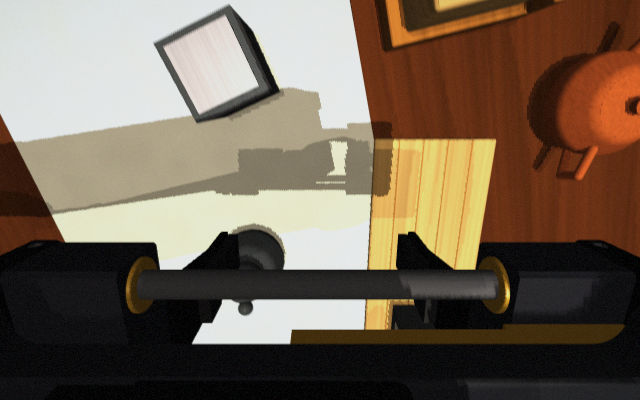

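View pics/t9.png

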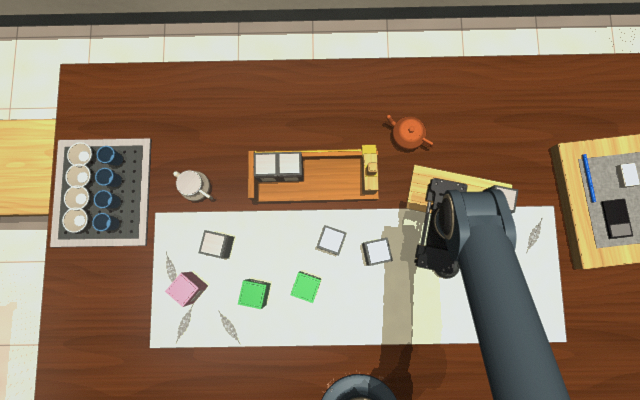

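```bash
python3 -m creep '[[-1,1,5,-4,-8],[-1,1,10.5,-7.7,-16],[-1,2,10.5,-7.7,-24.5],[-1,4,10.5,-7.7,-24.5],[-1,8,10.5,-7.7,-24.5],[-1,12.3,10.5,-7.7,-24.5],[-1,12.3,10.5,-7.7,-24.5],[-1,12.3,10.5,-7.7,-24.5]]'; python3 -c "
from h import *
plan(.423,-.0545,.051,11.5)"
```

```text
time_s: 28.75
ee_pos: [0.4242, -0.0555, 0.0507]
orientation: [-0.08, 0.701, 0.061, 0.706]
contact_force: [1.0, -0.0, 0.2]
finger_gap: 0.998
t 28.75 tcp [ 0.4242 -0.0555  0.0507] toolx [ 0.01  -0.025 -1.   ] jaw yaw 11.48 gap 0.998 F [ 0.98 -0.03  0.24] j [ 0.6   0.41 -0.7   2.23  0.5   0.63 -0.26]
ROW [-0.03  0.12 -0.1 ] turn -0.0 rows>= 1
```

```bash
python3 -m creep '[[0,0,0,0,0],[0.4,0,0,0,0],[1,0,0,0,0],[1,0,0,0,0],[1,0,0,0,0],[1,0,0,0,0]]' 25; python3 -m creep '[[1,-3,0,0,0],[1,-5,0,0,0],[1,-5,0,0,0],[1,-5,0,0,0],[1,-5,0,0,0]]'; 
python3 - <<'E'
from h import *
weigh();plan(.569,-.293,.1,-13); print();plan(.645,.107,.16,.4)
E
```

```text
time_s: 29.5
ee_pos: [0.4242, -0.0557, 0.0511]
orientation: [-0.08, 0.701, 0.061, 0.706]
contact_force: [-1.7, 0.2, 6.4]
finger_gap: 0.686
time_s: 30.12
ee_pos: [0.4229, -0.0544, 0.1002]
orientation: [-0.08, 0.702, 0.061, 0.705]
contact_force: [0.5, -0.2, -0.8]
finger_gap: 0.687
Fz mean -0.78 sd 0.39
t 30.43 tcp [ 0.4236 -0.0543  0.1009] toolx [ 0.01  -0.026 -1.   ] jaw yaw 11.48 gap 0.69 F [-0.41 -0.86 -0.88] j [ 0.68  0.32 -0.78  2.19  0.38  0.74 -0.15]
ROW [  0.85 -26.27   9.5 ] turn 24.5 rows>= 5

t 30.43 tcp [ 0.4236 -0.0543  0.1009] toolx [ 0.01  -0.026 -1.   ] jaw yaw 11.48 gap 0.69 F [-0.41 -0.86 -0.88] j [ 0.68  0.32 -0.78  2.19  0.38  0.74 -0.15]
ROW [-6.11 11.24 24.93] turn 11.1 rows>= 5
```

```bash
python3 -m creep '[[1,-5,-3,3,5],[1,-6,-10,6,12],[1,-6,-18,9.5,20],[1,-6,-26.3,9.5,24.5],[1,-4,-26.3,9.5,24.5],[1,-1,-26.3,9.5,24.5],[1,0.8,-26.3,9.5,24.5],[1,0.8,-26.3,9.5,24.5]]';  python3 -c "
from h import *
plan(.569,-.293,.061,-13)"
```

```text
time_s: 31.42
ee_pos: [0.568, -0.2918, 0.0989]
orientation: [0.071, 0.699, -0.088, 0.706]
contact_force: [-0.4, -0.3, -0.9]
finger_gap: 0.683
t 31.43 tcp [ 0.568  -0.2918  0.0989] toolx [ 0.007 -0.024 -1.   ] jaw yaw -12.91 gap 0.683 F [-0.43 -0.31 -0.89] j [ 0.8   0.59 -0.56  1.73  0.41  0.92 -0.16]
ROW [ 3.8  -0.01  0.08] turn 0.1 rows>= 1
```

```bash
python3 -m creep '[[1,2,0,0,0],[1,3.4,0,0,0],[1,3.8,0,0,0],[1,4.0,0,0,0],[1,4.0,0,0,0]]';  python3 -m creep '[[0.4,0,0,0,0],[0,0,0,0,0],[-1,0,0,0,0],[-1,0,0,0,0],[-1,-4,0,0,0],[-1,-9,0,0,0],[-1,-13,6,-5,0],[-1,-13,12,-10,0],[-1,-13,18,-12,0],[-1,-13,24,-12,0]]'; python3 - <<'E'
from h import *
state()
c,_=lids("wrist",.088,"w10");print("top");c,_=lids("top",.088,"t10")
plan(.451,.063,.049,-19)
E
```

```text
time_s: 32.05
ee_pos: [0.5688, -0.2928, 0.0596]
orientation: [0.071, 0.699, -0.088, 0.706]
contact_force: [0.0, 0.7, -1.2]
finger_gap: 0.686
time_s: 33.3
ee_pos: [0.5017, -0.0606, 0.1834]
orientation: [0.071, 0.698, -0.089, 0.707]
contact_force: [1.8, -0.1, 0.0]
finger_gap: 1.001
t 33.3 tcp [ 0.5017 -0.0606  0.1834] toolx [ 0.009 -0.026 -1.   ] jaw yaw -12.99 gap 1.001 F [ 1.77 -0.06  0.02] j [ 0.62  0.31 -0.71  1.95  0.28  0.97 -0.46]
wrist p 0.74 at [69. 23.] xy 0.3523 0.0915 wh 4 91 yaw -21.6 sat 227.0 n 394
wrist p 0.6 at [212.  54.] xy 0.453 0.0661 wh 54 51 yaw -20.5 sat 13.0 n 5606
top
top p 0.87 at [464. 192.] xy 0.5704 -0.2955 wh 52 51 yaw -12.8 sat 23.0 n 400
top p 0.86 at [216. 246.] xy 0.4479 0.3652 wh 58 61 yaw -12.9 sat 19.0 n 450
top p 0.8 at [498. 199.] xy 0.5505 -0.3837 wh 52 51 yaw -12.7 sat 26.0 n 401
top p 0.79 at [330. 240.] xy 0.4529 0.062 wh 59 61 yaw -18.1 sat 9.0 n 488
top p 0.76 at [291. 169.] xy 0.6532 0.168 wh 52 53 yaw -0.1 sat 20.0 n 403
top p 0.73 at [187. 288.] xy 0.3353 0.4382 wh 61 62 yaw -40.0 sat 56.0 n 579
top p 0.65 at [265. 162.] xy 0.6528 0.2306 wh 53 51 yaw -1.1 sat 23.0 n 419
t 33.5 tcp [ 0.5031 -0.0604  0.1833] toolx [ 0.009 -0.025 -1.   ] jaw yaw -12.7 gap 0.999 F [ 0.11 -1.16 -0.96] j [ 0.62  0.31 -0.71  1.95  0.28  0.97 -0.46]
ROW [13.06 11.19 -7.99] turn 6.3 rows>= 4
```

View pics/t10.png

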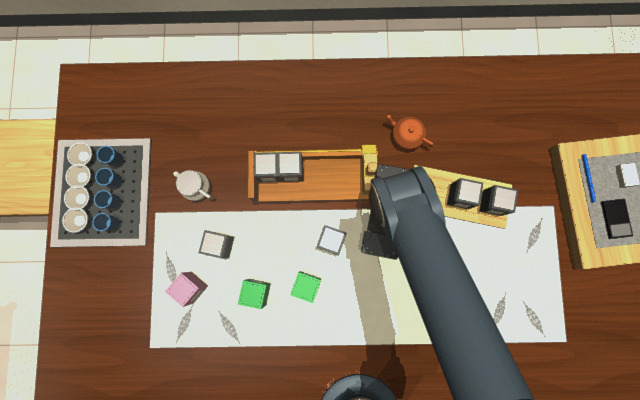

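View pics/w10.png

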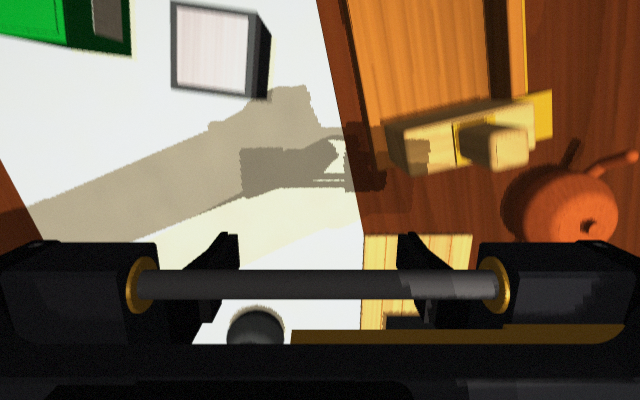

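```bash
python3 -m creep '[[-1,1,5,-4,6.3],[-1,2,11.2,-7.9,6.3],[-1,3,11.2,-7.9,6.3],[-1,5,11.2,-7.9,6.3],[-1,9,11.2,-7.9,6.3],[-1,13.1,11.2,-7.9,6.3],[-1,13.1,11.2,-7.9,6.3],[-1,13.1,11.2,-7.9,6.3]]'; python3 -c "
from h import *
plan(.452,.064,.050,-19)"
```

```text
time_s: 34.5
ee_pos: [0.453, 0.0625, 0.0496]
orientation: [0.109, 0.692, -0.125, 0.702]
contact_force: [-0.5, 0.7, 0.6]
finger_gap: 1.004
t 34.5 tcp [0.453  0.0625 0.0496] toolx [ 0.01  -0.025 -1.   ] jaw yaw -19.08 gap 1.004 F [-0.5  0.7  0.6] j [ 0.28  0.44 -0.64  2.17  0.48  0.66 -1.04]
ROW [-0.04  0.1  -0.14] turn -0.1 rows>= 1
```

```bash
python3 -m creep '[[0,0,0,0,0],[0.4,0,0,0,0],[1,0,0,0,0],[1,0,0,0,0],[1,0,0,0,0],[1,0,0,0,0]]' 25; python3 -m creep '[[1,-3,0,0,0],[1,-5,0,0,0],[1,-5,0,0,0],[1,-5,0,0,0],[1,-5,0,0,0]]'; 
python3 - <<'E'
from h import *
weigh();plan(.588,-.210,.1,-13); print();plan(.640,.100,.16,.4)
E
```

```text
time_s: 35.25
ee_pos: [0.4533, 0.0625, 0.05]
orientation: [0.109, 0.692, -0.126, 0.702]
contact_force: [-0.4, -1.1, 7.4]
finger_gap: 0.693
time_s: 35.88
ee_pos: [0.4518, 0.0635, 0.0989]
orientation: [0.109, 0.693, -0.126, 0.702]
contact_force: [0.2, -0.4, -4.5]
finger_gap: 0.69
Fz mean -3.57 sd 0.76
t 36.17 tcp [0.4526 0.0638 0.0998] toolx [ 0.01  -0.025 -1.   ] jaw yaw -19.09 gap 0.69 F [-0.78 -0.62 -4.88] j [ 0.35  0.36 -0.71  2.13  0.38  0.77 -0.95]
ROW [  0.81 -21.44  21.75] turn -6.1 rows>= 5

t 36.17 tcp [0.4526 0.0638 0.0998] toolx [ 0.01  -0.025 -1.   ] jaw yaw -19.09 gap 0.69 F [-0.78 -0.62 -4.88] j [ 0.35  0.36 -0.71  2.13  0.38  0.77 -0.95]
ROW [-5.92  9.43 16.63] turn -19.5 rows>= 4
```

```bash
python3 -m creep '[[1,-4,0,0,-8],[1,-6,4,6,-16],[1,-6,9.3,12,-19.5],[1,-6,9.3,16.5,-19.5],[1,-5,9.3,16.5,-19.5],[1,-4,9.3,16.5,-19.5],[1,-4,9.3,16.5,-19.5]]'; python3 - <<'E'
from h import *
lids("wrist",.124,"w11");plan(.645,.107,.094,.4)
E
```

```text
time_s: 37.05
ee_pos: [0.6414, 0.0923, 0.1427]
orientation: [-0.012, 0.702, -0.012, 0.712]
contact_force: [-0.1, -11.0, 6.6]
finger_gap: 0.689
wrist p 0.73 at [322.  20.] xy 0.6438 0.2107 wh 50 14 yaw 0.2 sat 6.0 n 3248
wrist p 0.57 at [384.  95.] xy 0.6795 0.1695 wh 75 62 yaw 1.9 sat 7.0 n 11060
t 37.15 tcp [0.6414 0.0923 0.1427] toolx [ 0.014 -0.034 -0.999] jaw yaw 0.05 gap 0.689 F [-1.15 -9.85  7.08] j [ 0.27  0.6  -0.73  1.66  0.49  1.06 -0.61]
ROW [4.82 1.64 0.3 ] turn -0.3 rows>= 1
```

View pics/w11.png

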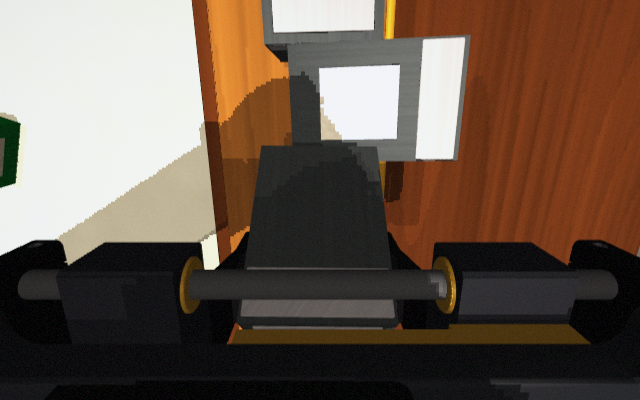

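```bash
python3 - <<'E'
from h import *
cap("side","s11");cap("top","t11")
im=cv2.imread("pics/s11.png");cv2.imwrite("pics/s11z.png",cv2.resize(im[120:270,200:380],None,fx=4,fy=4,interpolation=cv2.INTER_CUBIC))
im=cv2.imread("pics/t11.png");cv2.imwrite("pics/t11z.png",cv2.resize(im[120:310,165:405],None,fx=3.1,fy=3.1,interpolation=cv2.INTER_CUBIC))
E
```

```text
(no output)
```

View pics/s11z.png

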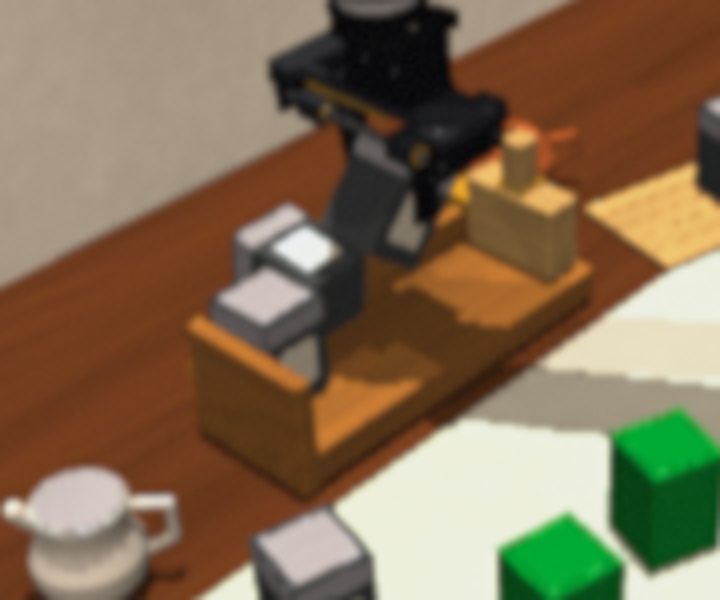

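View pics/t11z.png

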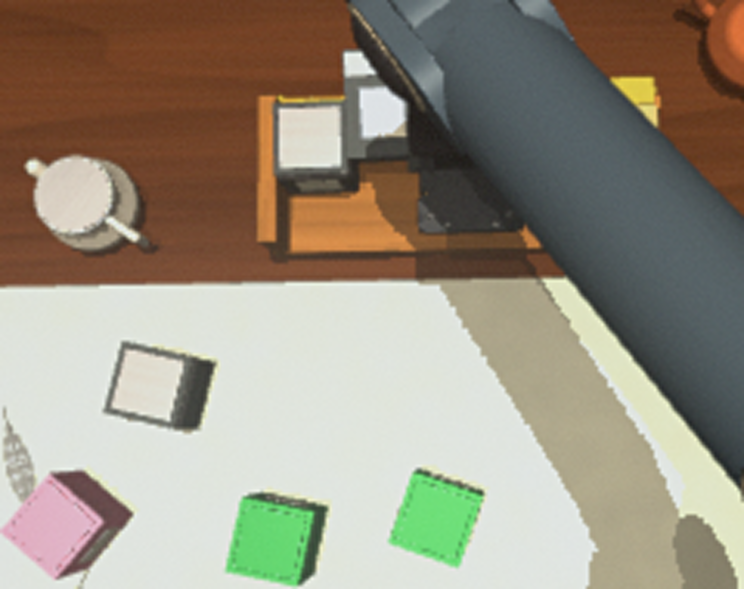

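```bash
python3 - <<'E'
from h import *
from scipy.optimize import least_squares
c=cap("wrist")
cv2.imwrite("pics/w12z.png",cv2.resize(c["image"][0:200,220:500],None,fx=2.8,fy=2.8,interpolation=cv2.INTER_CUBIC)[:,:,::-1])
L=[(-30,30,0),(-30,-30,0),(-30,30,88),(-30,-30,88),(30,30,88),(30,-30,88)]
U=[(289,50),(293,160),(424,38),(415,158),(470,36),(460,160)]
def w(p):
    r=R.from_euler("xyz",p[3:6]).as_matrix(); return np.array(L)/1000@r.T+p[:3]
f=lambda p:(project(c,w(p))-np.array(U)).ravel()
r=least_squares(f,[.63,.16,.05,0,.9,0]);print(r.x[:3].round(4),np.degrees(r.x[3:]).round(1),r.fun.round(1))
p=r.x;M=R.from_euler("xyz",p[3:6]).as_matrix()
for l in [(-30,0,0),(30,0,0),(30,0,88),(-30,0,88),(0,0,44)]: print(l,(M@np.array(l)/1000+p[:3]).round(4))
state()
E
```

```text
[0.6449 0.1671 0.0652] [-1.8 46.5  0.6] [-1.3  5.4  0.1 -7.4 -0.8 -6.8  0.7  8.5  0.7  8.8  0.7 -9.4]
(-30, 0, 0) [0.6242 0.1669 0.087 ]
(30, 0, 0) [0.6655 0.1673 0.0435]
(30, 0, 88) [0.7293 0.1708 0.104 ]
(-30, 0, 88) [0.688  0.1704 0.1475]
(0, 0, 44) [0.6768 0.1688 0.0955]
t 37.3 tcp [0.6413 0.0923 0.1427] toolx [ 0.014 -0.034 -0.999] jaw yaw 0.05 gap 0.684 F [ -0.83 -10.4    7.36] j [ 0.27  0.6  -0.73  1.66  0.49  1.06 -0.61]
```

View pics/w12z.png

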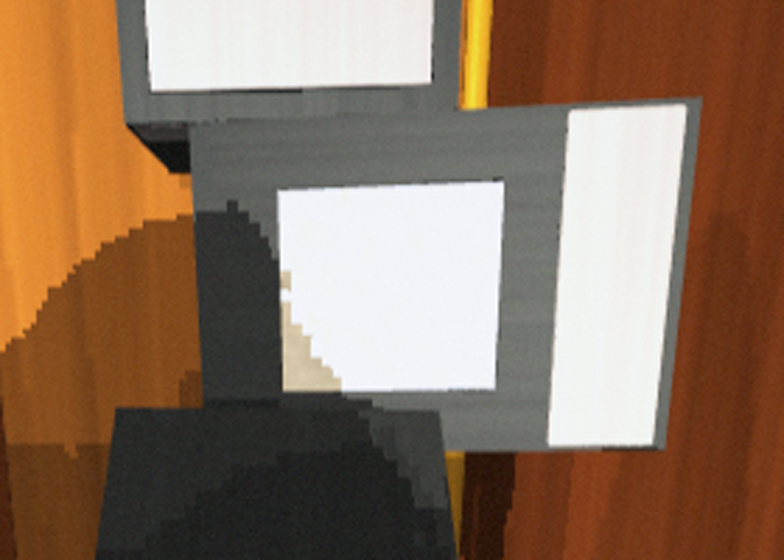

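```bash
python3 -m creep '[[1,0.5,0.9,-1.2,0],[1,1.0,1.0,-2.4,0],[1,1.6,1.0,-3.6,0],[1,2.2,1.0,-4.8,0]]'; python3 - <<'E'
from h import *
state();cap("wrist","w13");cap("side","s13")
im=cv2.imread("pics/s13.png");cv2.imwrite("pics/s13z.png",cv2.resize(im[120:270,200:380],None,fx=4,fy=4,interpolation=cv2.INTER_CUBIC))
E
```

```text
time_s: 37.8
ee_pos: [0.5934, 0.0985, 0.1198]
orientation: [-0.012, 0.702, -0.014, 0.712]
contact_force: [-5.7, -3.1, 6.5]
finger_gap: 0.69
t 37.8 tcp [0.5934 0.0985 0.1198] toolx [ 0.013 -0.037 -0.999] jaw yaw -0.15 gap 0.69 F [-5.71 -3.08  6.54] j [ 0.28  0.56 -0.73  1.79  0.5   0.98 -0.67]
```

View pics/w13.png

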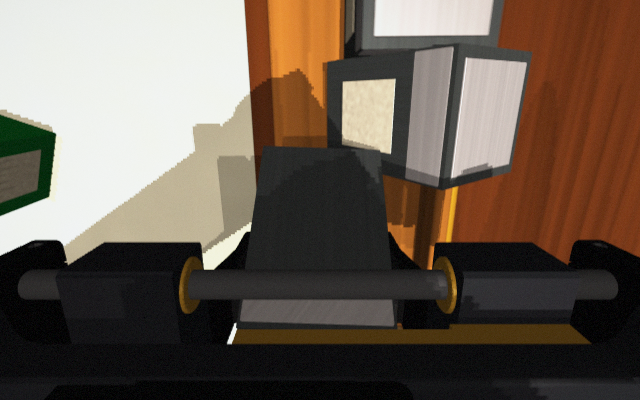

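View pics/s13z.png

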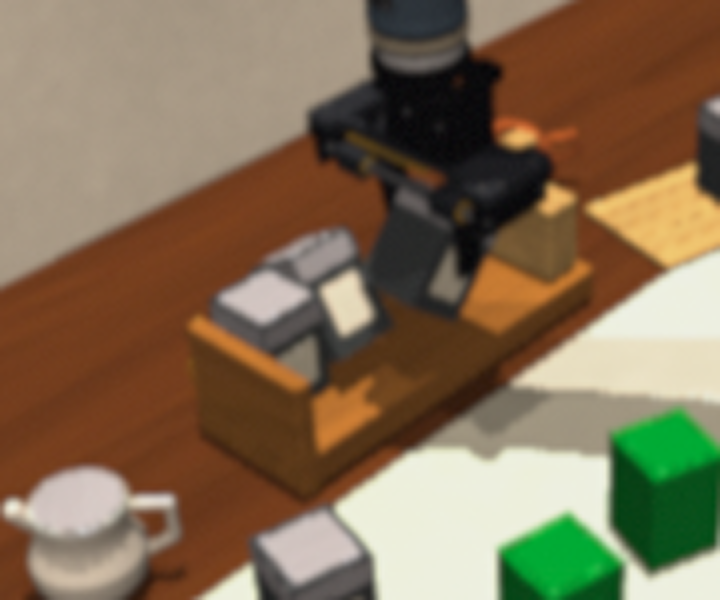

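```bash
python3 -m creep '[[1,0.2,0.6,-1,0],[1,0.4,0.6,-2,0],[1,0.4,0.4,-3.2,0],[1,0.2,0.0,-4.5,0]]'; python3 - <<'E'
from h import *
state();cap("wrist","w14");cap("side","s14")
im=cv2.imread("pics/s14.png");cv2.imwrite("pics/s14z.png",cv2.resize(im[120:270,200:380],None,fx=4,fy=4,interpolation=cv2.INTER_CUBIC))
E
```

```text
time_s: 38.4
ee_pos: [0.5452, 0.1003, 0.1162]
orientation: [-0.013, 0.704, -0.012, 0.71]
contact_force: [-0.4, 0.0, -3.4]
finger_gap: 0.693
t 38.4 tcp [0.5452 0.1003 0.1162] toolx [ 0.01  -0.036 -0.999] jaw yaw 0.09 gap 0.693 F [-0.37  0.05 -3.39] j [ 0.3   0.5  -0.76  1.9   0.48  0.92 -0.7 ]
```

View pics/s14z.png

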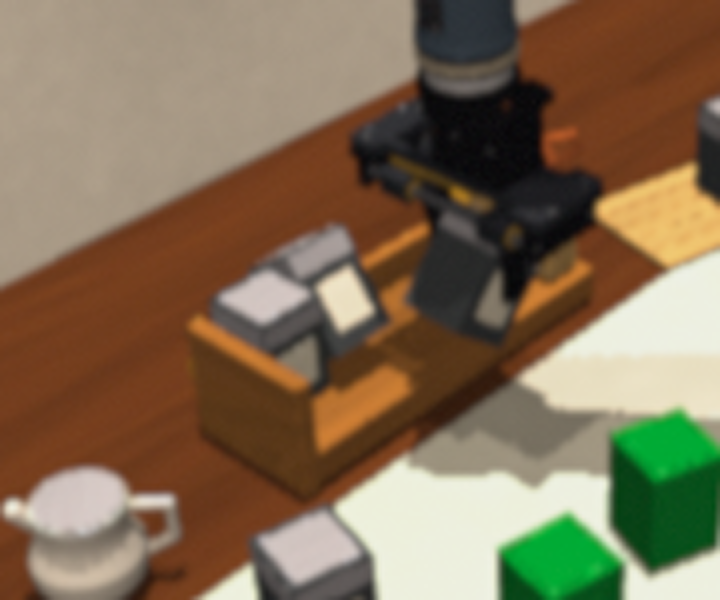

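View pics/w14.png

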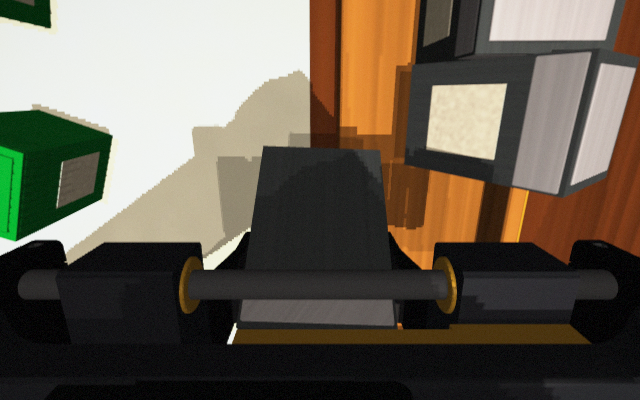

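```bash
python3 -m creep '[[1,-1,0,-3,0],[1,0,0,-6,0],[1,2,0,-8.5,0],[1,4,0,-8.8,0],[1,5,0,-8.8,0],[1,5,0,-8.8,0]]' 12; python3 - <<'E'
from h import *
plan(.455,.07,.052);cap("wrist","w15");cap("side","s15")
im=cv2.imread("pics/s15.png");cv2.imwrite("pics/s15z.png",cv2.resize(im[140:320,240:440],None,fx=3.5,fy=3.3,interpolation=cv2.INTER_CUBIC))
E
```

```text
time_s: 39.25
ee_pos: [0.4575, 0.0976, 0.0655]
orientation: [-0.013, 0.704, -0.013, 0.71]
contact_force: [-0.2, -1.2, -3.5]
finger_gap: 0.695
t 39.25 tcp [0.4575 0.0976 0.0655] toolx [ 0.009 -0.037 -0.999] jaw yaw 0.05 gap 0.695 F [-0.22 -1.16 -3.5 ] j [ 0.28  0.46 -0.75  2.13  0.52  0.74 -0.81]
ROW [ 1.45 -2.71 -0.27] turn 0 rows>= 1
```

View pics/s15z.png

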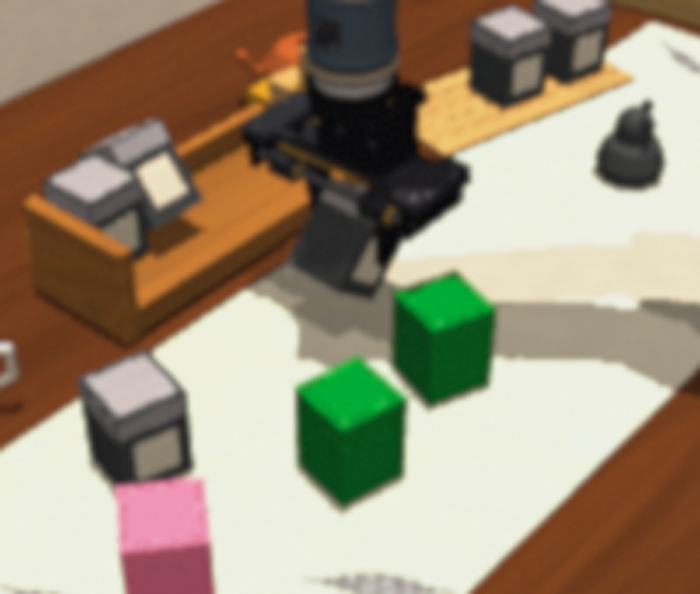

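```bash
python3 -m creep '[[1,0.5,0,0,0],[1,0.9,0.1,0,0],[1,1.1,0.7,0,0],[1,1.3,1.4,0,0],[1,1.5,2.1,0,0],[1,1.7,2.8,0,0],[1,1.7,3.2,0,0],[1,1.7,3.2,0,0]]' 12; python3 - <<'E'
from h import *
state();cap("wrist","w16");cap("side","s16")
im=cv2.imread("pics/s16.png");cv2.imwrite("pics/s16z.png",cv2.resize(im[140:320,240:440],None,fx=3.5,fy=3.3,interpolation=cv2.INTER_CUBIC))
E
```

```text
time_s: 40.35
ee_pos: [0.4582, 0.1298, 0.0481]
orientation: [-0.013, 0.703, -0.012, 0.711]
contact_force: [1.4, -0.8, -3.2]
finger_gap: 0.697
t 40.35 tcp [0.4582 0.1298 0.0481] toolx [ 0.011 -0.037 -0.999] jaw yaw 0.1 gap 0.697 F [ 1.39 -0.83 -3.18] j [ 0.19  0.5  -0.72  2.12  0.56  0.72 -0.91]
```

View pics/s16z.png

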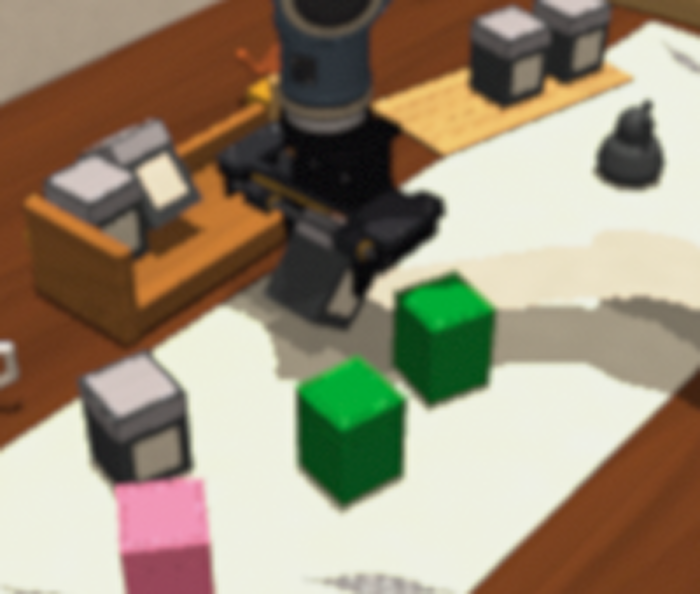

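View pics/w16.png

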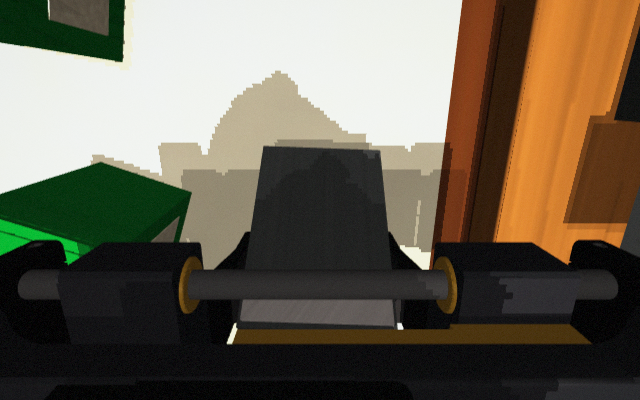

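```bash
python3 -m creep '[[1,0.5,0,0,0],[1,0.8,0,0,0],[1,0.8,0,0,0]]' 12;python3 -m creep '[[1,0.5,0,0,0],[1,0.8,0,0,0],[1,0.8,0,0,0]]' 12; python3 -c "
from h import *
weigh();state()"
```

```text
time_s: 40.83
ee_pos: [0.4596, 0.1286, 0.0413]
orientation: [-0.013, 0.702, -0.014, 0.711]
contact_force: [-1.3, -2.5, 9.5]
finger_gap: 0.69
time_s: 41.2
ee_pos: [0.4598, 0.1276, 0.0344]
orientation: [-0.014, 0.702, -0.015, 0.711]
contact_force: [-3.5, -3.5, 11.9]
finger_gap: 0.687
Fz mean 12.19 sd 0.46
t 41.5 tcp [0.4597 0.1276 0.0344] toolx [ 0.013 -0.041 -0.999] jaw yaw -0.08 gap 0.691 F [-3.45 -2.67 12.43] j [ 0.17  0.52 -0.7   2.13  0.59  0.7  -0.94]
```

```bash
python3 -m creep '[[1,-0.2,0.6,0,0],[1,-0.2,1.2,0,0],[1,-0.1,1.8,0,0],[1,0,2.4,0,0],[1,0.1,3.0,0,0],[1,0.1,3.0,0,0]]' 10; python3 - <<'E'
from h import *
state();cap("wrist","w17");cap("side","s17")
im=cv2.imread("pics/s17.png");cv2.imwrite("pics/s17z.png",cv2.resize(im[140:320,240:440],None,fx=3.5,fy=3.3,interpolation=cv2.INTER_CUBIC))
E
```

```text
time_s: 42.25
ee_pos: [0.4598, 0.1582, 0.0325]
orientation: [-0.014, 0.702, -0.015, 0.712]
contact_force: [-0.7, -0.1, 3.3]
finger_gap: 0.688
t 42.25 tcp [0.4598 0.1582 0.0325] toolx [ 0.013 -0.041 -0.999] jaw yaw -0.03 gap 0.688 F [-0.72 -0.14  3.35] j [ 0.1   0.53 -0.69  2.11  0.6   0.71 -0.99]
```

View pics/s17z.png

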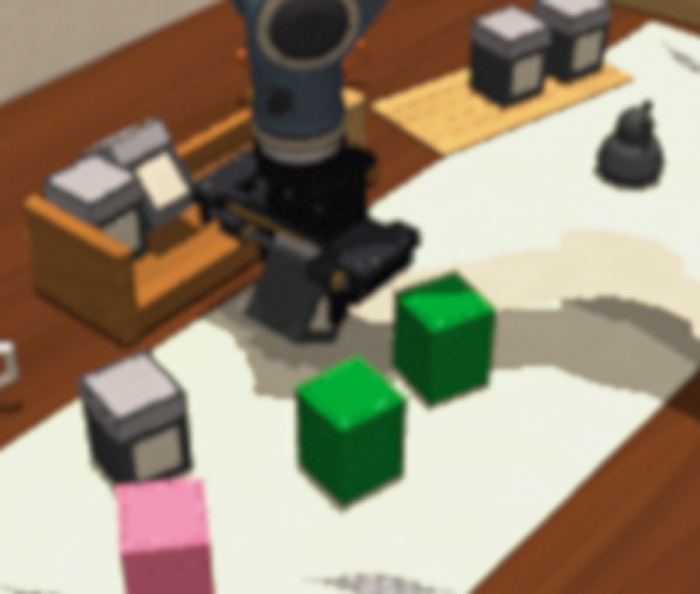

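View pics/w17.png

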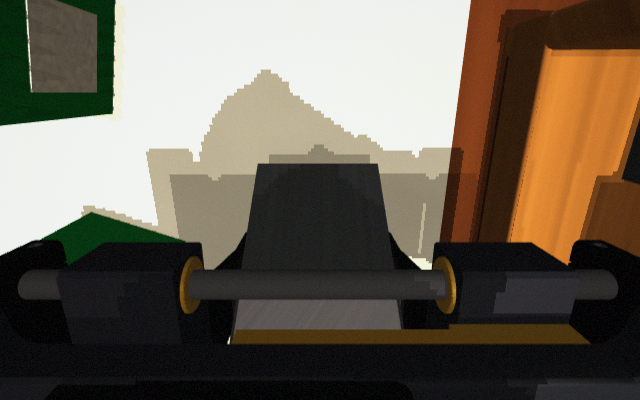

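```bash
python3 - <<'E'
from h import *
from scipy.optimize import least_squares
c=cap("wrist")
s,m=state()
# bottom +y edge corners, seen; and lid -x,-y / sides
L=[(-30,30,0),(30,30,0)]
U=[(258,164),(379,164)]
L2=[(-30,30,88),(30,30,88)]
import itertools
# unknown y,z,tilt ; x from tcp
a=c["image"][140:350,200:440]
cv2.imwrite("pics/w17z.png",cv2.convertScaleAbs(cv2.resize(a,None,fx=3.2,fy=2.8,interpolation=cv2.INTER_CUBIC),alpha=2.5)[:,:,::-1])
E
```

```text
t 42.4 tcp [0.4598 0.1581 0.0325] toolx [ 0.013 -0.04  -0.999] jaw yaw -0.07 gap 0.69 F [-1.29 -0.69  5.23] j [ 0.11  0.53 -0.69  2.11  0.59  0.71 -0.99]
```

View pics/w17z.png

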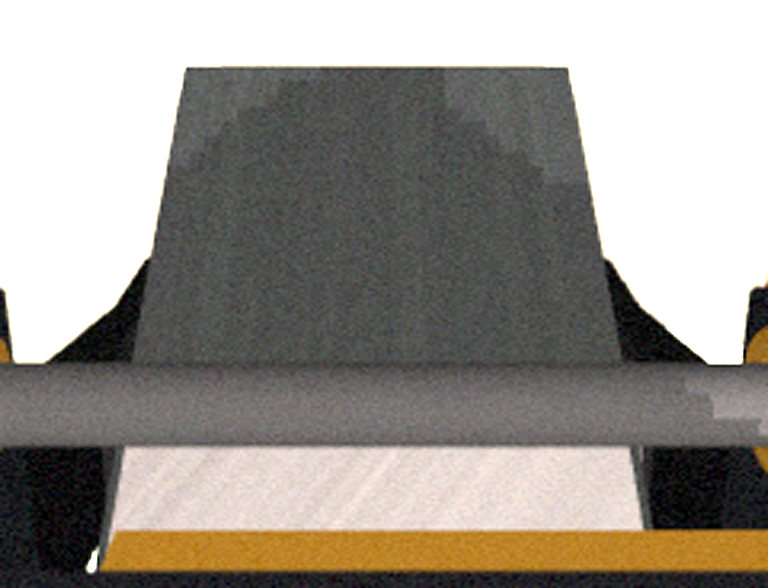

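```bash
python3 - <<'E'
from h import *
c=cap("wrist");K=c["intrinsics"];T=c["pose"];F=K[0,0]
def pt(col,row,wpx):
    d=F*60/wpx/1000; q=np.array([(col-K[0,2])/F*d,(row-K[1,2])/F*d,d]); return T[:3,:3]@q+T[:3,3]
A=pt(200+377/3.2,140+67/2.8,382/3.2);B=pt(200+377/3.2,140+360/2.8,489/3.2);Cc=pt(200+380/3.2,140+520/2.8,(643-110)/3.2)
print(A.round(4),B.round(4),Cc.round(4)); d=B-A; print(np.linalg.norm(d),np.degrees(np.arctan2(-d[1],d[2])))
d=Cc-B; print(np.linalg.norm(d),d)
E
```

```text
[0.4596 0.2066 0.033 ] [0.4589 0.1752 0.0807] [0.459  0.1611 0.0964]
0.05717779319755427 33.3947994139608
0.02108467388788793 [ 9.71161239e-05 -1.40980441e-02  1.56779844e-02]
```

```bash
python3 -m creep '[[1,0,0,0,0],[1,0,0,0,0],[1,-0.5,0.1,0,0],[1,-1.0,0.2,0,0],[1,-1.5,0.3,0,0],[1,-2,0.3,0,0],[1,-2,0.3,0,0]]' 3; python3 - <<'E'
from h import *
state();cap("wrist","w18");weigh()
E
```

```text
time_s: 43.32
ee_pos: [0.4599, 0.162, 0.0528]
orientation: [-0.013, 0.702, -0.015, 0.712]
contact_force: [-0.1, -0.6, -3.9]
finger_gap: 0.692
t 43.33 tcp [0.4599 0.162  0.0528] toolx [ 0.014 -0.04  -0.999] jaw yaw -0.07 gap 0.692 F [-0.1  -0.59 -3.92] j [ 0.12  0.5  -0.72  2.09  0.56  0.74 -0.97]
Fz mean -3.77 sd 0.45
```

View pics/w18.png

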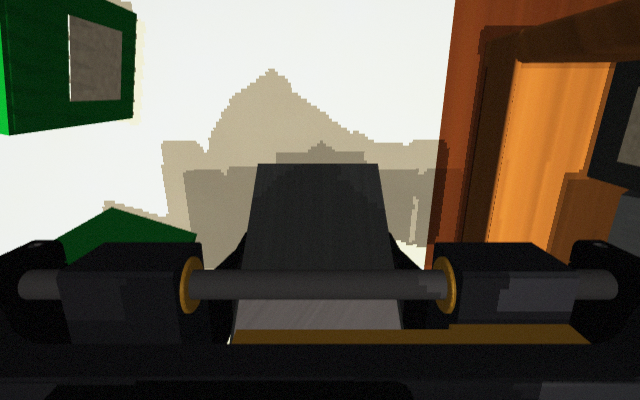

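```bash
python3 -m creep '[[1,1,0,0,0],[1,1.8,0,0,0],[1,2.1,0.3,0,0],[1,2.3,0.8,0,0],[1,2.5,1.3,0,0],[1,2.7,1.8,0,0],[1,2.9,2.3,0,0],[1,3.1,2.8,0,0],[1,3.1,3.0,0,0],[1,3.1,3.0,0,0]]' 3; python3 - <<'E'
from h import *
state();cap("wrist","w19");weigh()
E
```

```text
time_s: 44.92
ee_pos: [0.4597, 0.1904, 0.0196]
orientation: [-0.014, 0.703, -0.015, 0.711]
contact_force: [0.1, 0.1, -3.9]
finger_gap: 0.691
t 44.92 tcp [0.4597 0.1904 0.0196] toolx [ 0.012 -0.04  -0.999] jaw yaw -0.07 gap 0.691 F [ 0.07  0.08 -3.91] j [ 0.03  0.57 -0.67  2.09  0.62  0.7  -1.07]
Fz mean -3.8 sd 0.26
```

View pics/w19.png

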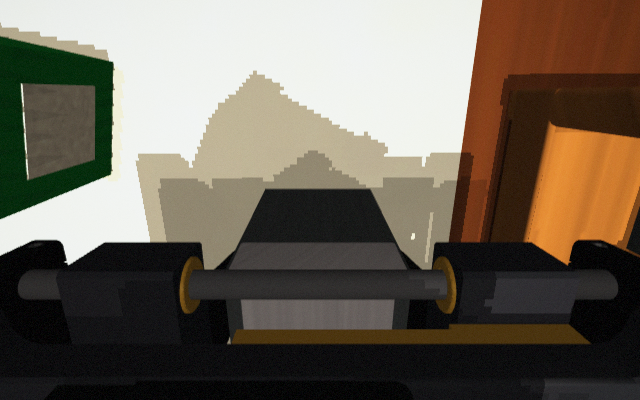

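```bash
python3 -m creep '[[1,0.3,0,0,0],[1,0.5,0.2,0,0],[1,0.5,0.8,0,0],[1,0.5,1.4,0,0],[1,0.5,2,0,0]]' 3; python3 - <<'E'
from h import *
state();cap("wrist","w20");weigh();cap("side","s20")
im=cv2.imread("pics/s20.png");cv2.imwrite("pics/s20z.png",cv2.resize(im[140:320,240:440],None,fx=3.5,fy=3.3,interpolation=cv2.INTER_CUBIC))
E
```

```text
time_s: 45.9
ee_pos: [0.4598, 0.2103, 0.0141]
orientation: [-0.014, 0.703, -0.015, 0.711]
contact_force: [0.4, -3.1, 3.2]
finger_gap: 0.697
t 45.9 tcp [0.4598 0.2103 0.0141] toolx [ 0.012 -0.041 -0.999] jaw yaw -0.08 gap 0.697 F [ 0.41 -3.08  3.2 ] j [-0.02  0.59 -0.66  2.07  0.63  0.7  -1.11]
Fz mean -0.31 sd 0.76
```

View pics/w20.png

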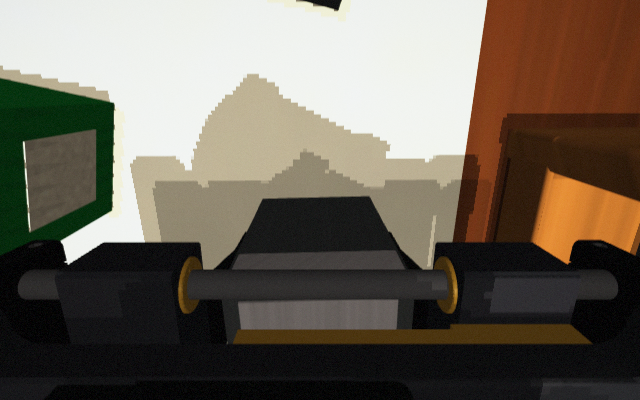

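View pics/s20z.png

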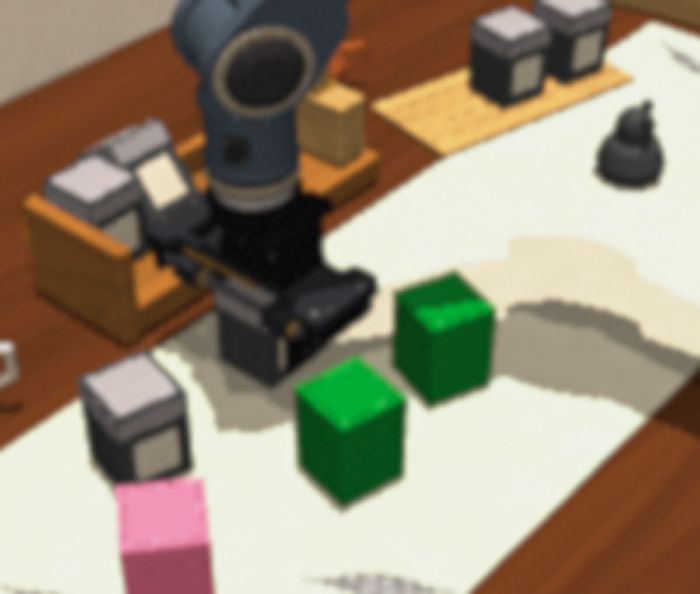

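```bash
python3 -m creep '[[0.5,0,0,0,0],[0.3,-0.1,0,0,0],[0,-0.5,0,0,0],[-1,-2,0,0,0],[-1,-4,0,0,0],[-1,-8,0,0,0],[-1,-12,-3,2,0],[-1,-16,-6,4,0],[-1,-18,-8,6,0],[-1,-18,-8,6,0]]' 20; python3 - <<'E'
from h import *
state();cap("wrist","w21");cap("side","s21")
im=cv2.imread("pics/s21.png");cv2.imwrite("pics/s21z.png",cv2.resize(im[120:320,220:440],None,fx=3.4,fy=2.9,interpolation=cv2.INTER_CUBIC))
E
```

```text
time_s: 47.55
ee_pos: [0.5199, 0.1368, 0.201]
orientation: [-0.011, 0.7, -0.015, 0.713]
contact_force: [-0.2, 0.4, 0.8]
finger_gap: 1.002
t 47.55 tcp [0.5199 0.1368 0.201 ] toolx [ 0.018 -0.038 -0.999] jaw yaw -0.32 gap 1.002 F [-0.2   0.42  0.78] j [ 0.29  0.37 -0.82  1.86  0.36  1.06 -0.68]
```

View pics/w21.png

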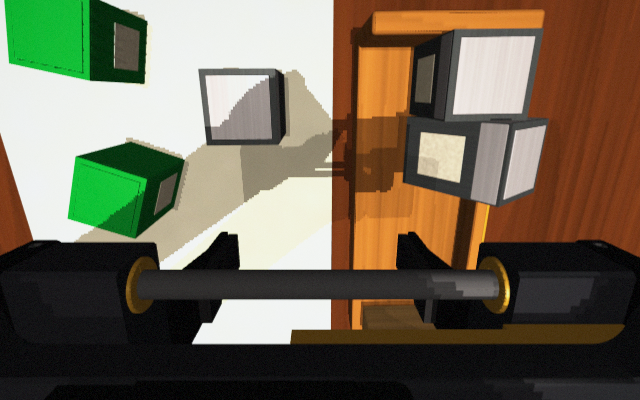

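View pics/s21z.png

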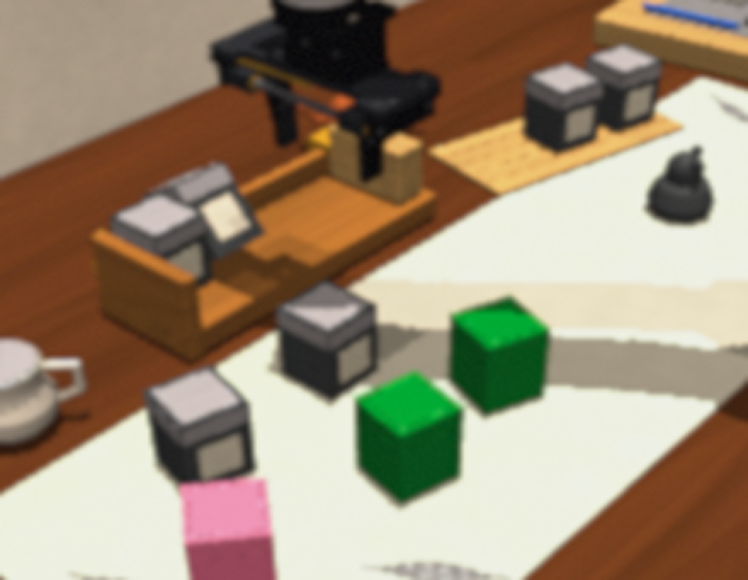

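```bash
python3 - <<'E'
from h import *
c=cap("wrist")
cv2.imwrite("pics/w22z.png",cv2.resize(c["image"][90:220,380:570],None,fx=4.2,fy=4.2,interpolation=cv2.INTER_CUBIC)[:,:,::-1])
E
```

```text
(no output)
```

View pics/w22z.png

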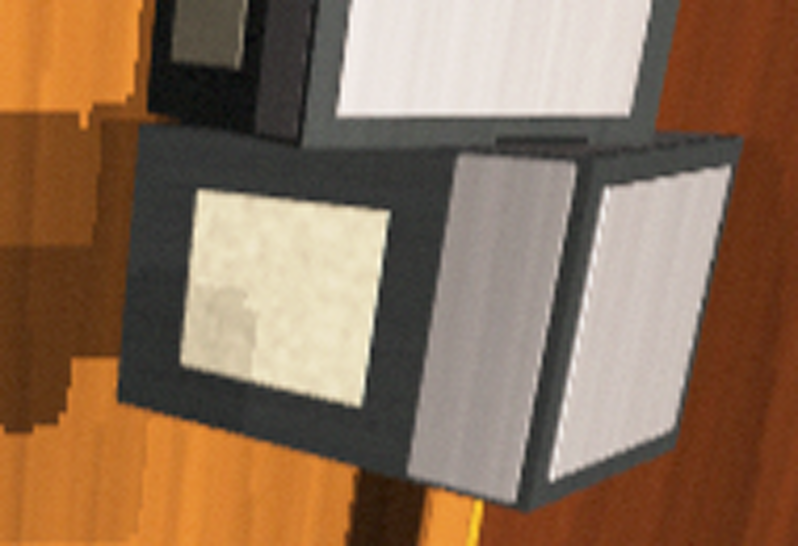

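```bash
python3 - <<'E'
from h import *
from scipy.optimize import least_squares
c=cap("wrist")
L=[(-30,30,0),(-30,-30,0),(-30,30,88),(-30,-30,88),(30,30,88),(30,-30,88)]
U=np.array([(140,124),(118,402),(588,152),(527,510),(741,136),(672,442)])/4.2+[380,90]
def w(p):
    r=R.from_euler("ZYX",p[3:6]).as_matrix(); return np.array(L)/1000@r.T+p[:3]
f=lambda p:(project(c,w(p))-U).ravel()
r=least_squares(f,[.64,.16,.04,0,.5,0]);print(r.x[:3].round(4),"ZYX",np.degrees(r.x[3:]).round(1),r.fun.round(1))
p=r.x;M=R.from_euler("ZYX",p[3:6]).as_matrix()
for l in [(-30,0,0),(30,0,0),(30,0,88),(-30,0,88),(0,0,44)]: print(l,(M@np.array(l)/1000+p[:3]).round(4))
s,_=state()
E
```

```text
[0.6265 0.1688 0.0504] ZYX [ 0.2 35.1 -0.6] [-0.1  0.2 -0.1 -0.3  0.4  0.5 -0.3 -0.5 -0.3 -0.6  0.4  0.7]
(-30, 0, 0) [0.6019 0.1687 0.0676]
(30, 0, 0) [0.651  0.1689 0.0331]
(30, 0, 88) [0.7016 0.17   0.105 ]
(-30, 0, 88) [0.6526 0.1698 0.1396]
(0, 0, 44) [0.6518 0.1694 0.0863]
t 47.75 tcp [0.5159 0.139  0.1975] toolx [ 0.011 -0.039 -0.999] jaw yaw 0.07 gap 0.995 F [ 0.02 -0.28 -1.11] j [ 0.29  0.38 -0.83  1.86  0.36  1.05 -0.69]
```

```bash
python3 -c "
from h import *
plan(.663,.166,.19,.2);"; python3 -m creep '[[-1,0,1,5,0],[-1,0,2.3,10,0],[-1,0.5,2.7,14.7,0],[-1,0.7,2.7,14.7,0],[-1,0.7,2.7,14.7,0]]'; python3 -c "
from h import *
plan(.663,.166,.098,.2);cap('side','s23')
im=cv2.imread('pics/s23.png');cv2.imwrite('pics/s23z.png',cv2.resize(im[120:270,200:380],None,fx=4,fy=4,interpolation=cv2.INTER_CUBIC))"
```

```text
t 47.75 tcp [0.5159 0.139  0.1975] toolx [ 0.011 -0.039 -0.999] jaw yaw 0.07 gap 0.995 F [ 0.02 -0.28 -1.11] j [ 0.29  0.38 -0.83  1.86  0.36  1.05 -0.69]
ROW [ 0.81  2.72 14.7 ] turn -0.1 rows>= 3
time_s: 48.38
ee_pos: [0.6611, 0.1671, 0.19]
orientation: [-0.015, 0.704, -0.012, 0.71]
contact_force: [0.4, -0.2, -0.3]
finger_gap: 0.999
t 48.38 tcp [0.6611 0.1671 0.19  ] toolx [ 0.008 -0.039 -0.999] jaw yaw 0.22 gap 0.999 F [ 0.36 -0.19 -0.26] j [ 0.15  0.62 -0.74  1.52  0.48  1.19 -0.68]
ROW [9.19 0.24 0.12] turn 0.0 rows>= 2
```

View pics/s23z.png

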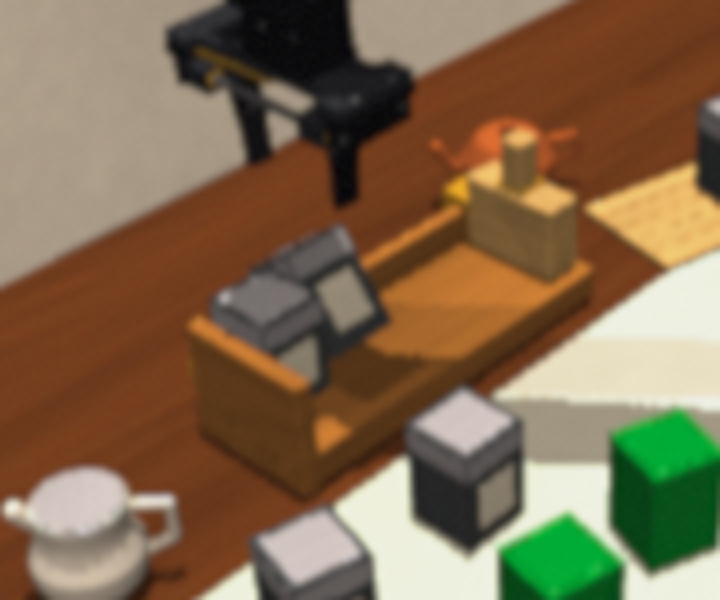

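```bash
python3 -m creep '[[-1,3,0,0.2,0],[-1,6,0.1,0.2,0],[-1,7,0.1,0.2,0],[-1,7.5,0.1,0.2,0],[-1,7.5,0.1,0.2,0]]'; python3 -m creep '[[-1,0.6,0,0.1,0],[-1,1.2,0,0.1,0],[-1,1.7,0,0.1,0],[-1,1.7,0,0.1,0]]'; python3 -c "
from h import *
plan(.663,.166,.098,.2)"
```

```text
time_s: 49.05
ee_pos: [0.664, 0.1654, 0.1167]
orientation: [-0.015, 0.703, -0.012, 0.711]
contact_force: [0.7, 0.2, 2.0]
finger_gap: 1.001
time_s: 49.55
ee_pos: [0.6648, 0.1646, 0.0991]
orientation: [-0.015, 0.704, -0.012, 0.71]
contact_force: [-0.4, 0.2, -0.2]
finger_gap: 1.0
t 49.55 tcp [0.6648 0.1646 0.0991] toolx [ 0.01  -0.039 -0.999] jaw yaw 0.23 gap 1.0 F [-0.39  0.17 -0.21] j [ 0.13  0.71 -0.7   1.59  0.55  1.05 -0.73]
ROW [ 0.1   0.14 -0.18] turn 0.0 rows>= 1
```

Clean descent. Now pull −x with the rear finger, while lowering a little and half closing.

```bash
python3 -m creep '[[-1,0.2,0,-0.6,0],[-1,0.4,0,-1.2,0],[-1,0.5,0,-1.8,0],[-1,0.5,0,-2.4,0],[-1,0.5,0,-3.0,0],[-1,0.5,0,-3.6,0],[-1,0.5,0,-4.2,0],[-1,0.5,0,-4.6,0]]'; python3 -c "
from h import *
state();cap('side','s24');cap('wrist','w24')
im=cv2.imread('pics/s24.png');cv2.imwrite('pics/s24z.png',cv2.resize(im[120:270,200:380],None,fx=4,fy=4,interpolation=cv2.INTER_CUBIC))"
```

```text
time_s: 50.55
ee_pos: [0.6187, 0.1643, 0.0939]
orientation: [-0.015, 0.703, -0.012, 0.71]
contact_force: [-0.5, -0.2, -0.3]
finger_gap: 1.001
t 50.55 tcp [0.6187 0.1643 0.0939] toolx [ 0.01  -0.038 -0.999] jaw yaw 0.23 gap 1.001 F [-0.51 -0.18 -0.29] j [ 0.15  0.65 -0.71  1.71  0.54  0.99 -0.78]
```

View pics/s24z.png

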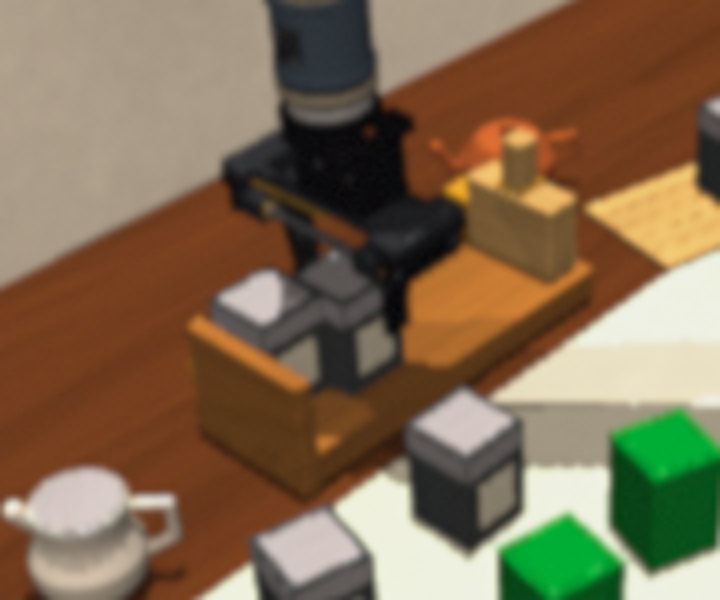

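View pics/w24.png

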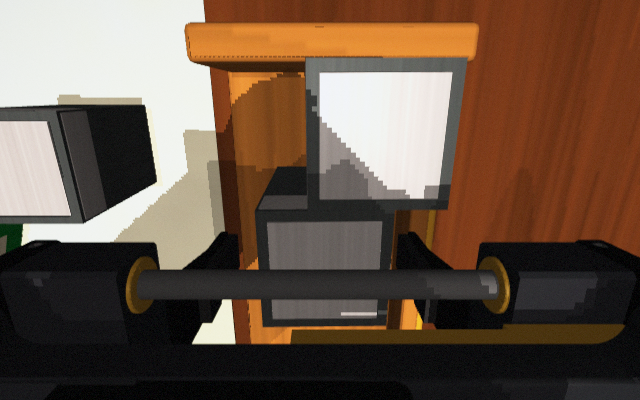

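```bash
python3 -m creep '[[-0.5,0.4,0,0,0],[0.2,0.4,0,0,0],[1,0.4,0,0,0],[1,0.4,0,0,0],[1,0.4,0,0,0],[1,0.4,0,0,0],[1,0.4,0,0,0]]' 25; python3 -c "
from h import *
plan(.640,.163,.094,.3)"
```

```text
time_s: 51.52
ee_pos: [0.6191, 0.1642, 0.0901]
orientation: [-0.015, 0.703, -0.012, 0.711]
contact_force: [3.0, -0.1, 1.4]
finger_gap: 0.686
t 51.52 tcp [0.6191 0.1642 0.0901] toolx [ 0.011 -0.038 -0.999] jaw yaw 0.24 gap 0.686 F [ 3.   -0.13  1.37] j [ 0.14  0.66 -0.71  1.71  0.55  0.98 -0.78]
ROW [-0.36 -0.14  2.09] turn -0.1 rows>= 1
```

```bash
python3 -m creep '[[1,-0.6,0,0,0],[1,-0.6,-0.4,0.3,0],[1,-0.6,-0.4,0.9,0],[1,-0.6,-0.4,1.5,0],[1,-0.6,-0.4,2.1,0],[1,-0.6,-0.4,2.5,0],[1,-0.6,-0.4,2.65,0],[1,-0.6,-0.4,2.7,0],[1,-0.6,-0.4,2.7,0]]'; python3 -m creep '[[1,0,0.3,0,0],[1,0,0.6,0,0],[1,0,0.9,0,0],[1,0,0.9,0,0]]'; python3 -c "
from h import *
plan(.645,.167,.0895,.3)"
```

```text
time_s: 52.65
ee_pos: [0.6445, 0.1606, 0.0962]
orientation: [-0.015, 0.704, -0.012, 0.71]
contact_force: [-5.3, -0.6, -1.9]
finger_gap: 0.687
time_s: 53.15
ee_pos: [0.6446, 0.1644, 0.0956]
orientation: [-0.018, 0.705, -0.016, 0.709]
contact_force: [-4.9, -8.7, 1.0]
finger_gap: 0.688
t 53.15 tcp [0.6446 0.1644 0.0956] toolx [ 0.006 -0.048 -0.999] jaw yaw 0.15 gap 0.688 F [-4.87 -8.7   0.97] j [ 0.13  0.68 -0.7   1.64  0.55  1.03 -0.76]
ROW [0.6  0.29 0.04] turn -0.2 rows>= 1
```

```bash
python3 -m creep '[[1,0.3,0.1,0,0],[1,0.6,0.2,0,0],[1,0.8,0.2,0,0],[1,0.8,0.2,0,0]]'; python3 -m creep '[[0.4,0,0,0,0],[0,0,0,0,0],[-1,0,0,0,0],[-1,-3,0,0,0],[-1,-9,0,-1,0],[-1,-14,-1,-6,0],[-1,-14,-3,-10,0],[-1,-14,-3,-12,0],[-1,-14,-3,-12,0]]'; python3 - <<'E'
from h import *
state()
lids("wrist",.124,"w25")
E
```

```text
time_s: 53.65
ee_pos: [0.6448, 0.1643, 0.0899]
orientation: [-0.019, 0.705, -0.018, 0.709]
contact_force: [-6.8, -7.0, 11.5]
finger_gap: 0.684
time_s: 54.78
ee_pos: [0.5247, 0.1425, 0.2323]
orientation: [-0.019, 0.703, -0.017, 0.711]
contact_force: [-0.0, 0.8, -0.1]
finger_gap: 1.003
t 54.77 tcp [0.5247 0.1425 0.2323] toolx [ 0.011 -0.051 -0.999] jaw yaw 0.18 gap 1.003 F [-0.03  0.83 -0.11] j [ 0.29  0.36 -0.84  1.8   0.35  1.14 -0.67]
wrist p 0.91 at [453.  82.] xy 0.6433 0.2292 wh 50 50 yaw 0.2 sat 14.0 n 4331
wrist p 0.84 at [449. 159.] xy 0.645 0.1686 wh 50 51 yaw 0.4 sat 15.0 n 3486
wrist p 0.72 at [243. 108.] xy 0.4659 0.2101 wh 44 44 yaw 0.2 sat 21.0 n 3149
```

View pics/w25.png

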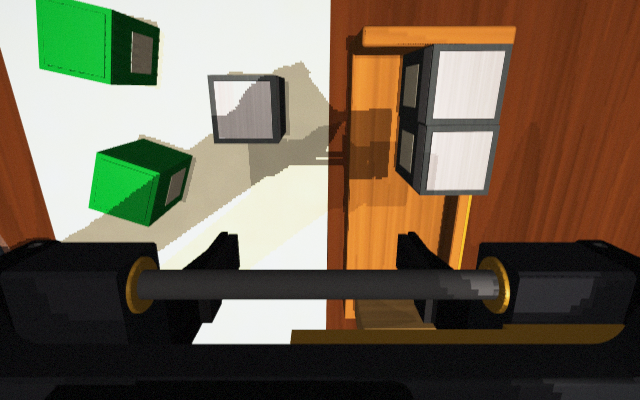

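```bash
python3 - <<'E'
from h import *
_,o=lids("wrist",.088);lids("top",.088)
plan(.4545,.2085,.050,0.2)
E
```

```text
wrist p 0.95 at [137. 180.] xy 0.3875 0.1749 wh 2 39 yaw -20.1 sat 228.0 n 65
wrist p 0.9 at [245. 107.] xy 0.4582 0.2084 wh 50 50 yaw 0.1 sat 20.0 n 3175
wrist p 0.87 at [455.  82.] xy 0.6594 0.2294 wh 57 57 yaw 0.1 sat 14.0 n 4403
wrist p 0.64 at [448. 156.] xy 0.6614 0.1609 wh 57 56 yaw 0.0 sat 15.0 n 3496
top p 0.88 at [187. 288.] xy 0.3403 0.4359 wh 63 74 yaw -40.4 sat 56.0 n 632
top p 0.83 at [464. 191.] xy 0.5704 -0.2955 wh 52 51 yaw -12.8 sat 24.0 n 400
top p 0.82 at [498. 199.] xy 0.5505 -0.3837 wh 52 51 yaw -12.7 sat 26.0 n 401
top p 0.79 at [269. 244.] xy 0.4572 0.2186 wh 56 33 yaw 0.2 sat 14.0 n 164
top p 0.62 at [218. 244.] xy 0.4491 0.3654 wh 58 63 yaw -15.2 sat 18.5 n 462
t 55.08 tcp [0.525  0.1418 0.2303] toolx [ 0.006 -0.051 -0.999] jaw yaw 0.09 gap 0.996 F [ 0.34  0.12 -0.61] j [ 0.29  0.36 -0.84  1.8   0.35  1.14 -0.67]
ROW [17.63  7.59 -7.14] turn -0.1 rows>= 4
```

```bash
python3 -m creep '[[-1,3,4,-4,0],[-1,6,7.4,-6.7,0],[-1,8,7.4,-6.7,0],[-1,10,7.4,-6.7,0],[-1,14,7.4,-6.7,0],[-1,17.8,7.4,-6.7,0],[-1,17.8,7.4,-6.7,0],[-1,17.8,7.4,-6.7,0]]'; python3 -m creep '[[0,0,0,0,0],[0.4,0,0,0,0],[1,0,0,0,0],[1,0,0,0,0],[1,0,0,0,0],[1,0,0,0,0]]' 30; python3 -m creep '[[1,-4,0,0,0],[1,-8,0,0,0],[1,-12,0,0,0],[1,-12,0,0,0],[1,-12,0,0,0]]'; 
python3 - <<'E'
from h import *
weigh();plan(.640,.095,.185,.3);cap('side','s26')
E
```

```text
time_s: 56.08
ee_pos: [0.4603, 0.2068, 0.0492]
orientation: [-0.018, 0.704, -0.018, 0.709]
contact_force: [0.4, -0.2, 0.1]
finger_gap: 0.996
time_s: 56.82
ee_pos: [0.46, 0.2068, 0.0496]
orientation: [-0.018, 0.704, -0.018, 0.709]
contact_force: [-2.8, -0.6, 6.8]
finger_gap: 0.689
time_s: 57.45
ee_pos: [0.4583, 0.2117, 0.168]
orientation: [-0.018, 0.705, -0.018, 0.709]
contact_force: [-0.3, -0.4, -4.3]
finger_gap: 0.69
Fz mean -4.06 sd 0.5
t 57.75 tcp [0.4587 0.2126 0.1685] toolx [ 0.005 -0.051 -0.999] jaw yaw 0.03 gap 0.686 F [-0.61  0.07 -2.94] j [ 0.14  0.38 -0.85  1.94  0.39  1.   -0.9 ]
ROW [ -0.95 -11.83  18.13] turn -0.3 rows>= 4
```

View pics/s26.png

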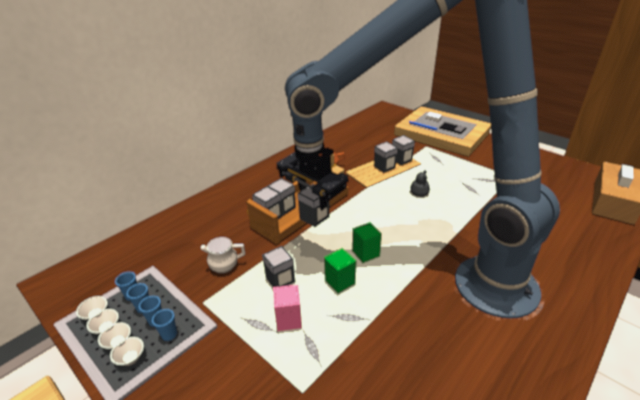

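```bash
python3 -m creep '[[1,-1,-5,0,0],[1,-1,-10,0,0],[1,-1,-12.3,2,0],[1,-1,-12.3,8,0],[1,-1,-12.3,14,0],[1,-1,-12.3,17.8,0],[1,-1,-12.3,17.8,0],[1,-1,-12.3,17.8,0]]';  python3 -c "
from h import *
plan(.640,.095,.097,.3);cap('wrist','w27')"
```

```text
time_s: 58.8
ee_pos: [0.6357, 0.0908, 0.1852]
orientation: [-0.018, 0.706, -0.018, 0.708]
contact_force: [-0.6, 0.5, -3.7]
finger_gap: 0.689
t 58.8 tcp [0.6357 0.0908 0.1852] toolx [ 0.003 -0.051 -0.999] jaw yaw 0.07 gap 0.689 F [-0.65  0.53 -3.68] j [ 0.29  0.56 -0.76  1.62  0.47  1.15 -0.59]
ROW [8.78 0.86 0.4 ] turn -0.2 rows>= 2
```

View pics/w27.png

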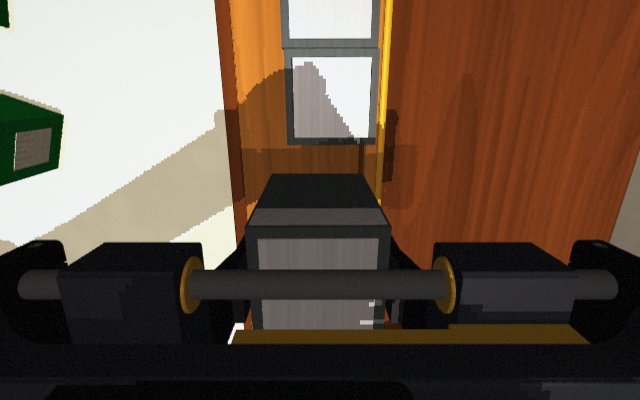

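Clear gap to tin6. Lower along y≈0.093, then to the rail, then +y.

```bash
python3 -m creep '[[1,2,0,0.2,0],[1,5,0.2,0.2,0],[1,7.5,0.5,0.2,0],[1,8.4,0.6,0.2,0],[1,8.4,0.6,0.2,0],[1,8.4,0.6,0.2,0]]';  python3 -c "
from h import *
plan(.645,.107,.092,.3)"
```

```text
time_s: 59.6
ee_pos: [0.6385, 0.0928, 0.1024]
orientation: [-0.018, 0.705, -0.017, 0.709]
contact_force: [-0.1, -0.1, -2.9]
finger_gap: 0.692
t 59.6 tcp [0.6385 0.0928 0.1024] toolx [ 0.006 -0.051 -0.999] jaw yaw 0.09 gap 0.692 F [-0.07 -0.06 -2.92] j [ 0.25  0.65 -0.71  1.69  0.54  1.01 -0.66]
ROW [0.97 1.47 0.64] turn -0.2 rows>= 1
```

```bash
python3 -m creep '[[1,0.6,0.3,0.3,-0.2],[1,1.1,0.6,0.6,-0.2],[1,1.1,0.9,0.8,-0.2],[1,1.1,1.1,0.9,-0.2],[1,1.1,1.1,0.9,-0.2]]';  python3 -m creep '[[1,0,0.2,0,0],[1,0,0.4,0,0],[1,0,0.6,0,0],[1,0,0.6,0,0]]'; python3 -c "
from h import *
plan(.645,.107,.087,.3)"
```

```text
time_s: 60.22
ee_pos: [0.6456, 0.1026, 0.0899]
orientation: [-0.02, 0.706, -0.017, 0.707]
contact_force: [-4.7, -1.8, -3.4]
finger_gap: 0.686
time_s: 60.72
ee_pos: [0.6455, 0.108, 0.0897]
orientation: [-0.021, 0.707, -0.017, 0.707]
contact_force: [-2.8, -3.2, -2.6]
finger_gap: 0.689
t 60.73 tcp [0.6455 0.108  0.0897] toolx [ 0.001 -0.054 -0.999] jaw yaw 0.28 gap 0.689 F [-2.76 -3.17 -2.56] j [ 0.21  0.68 -0.7   1.67  0.56  1.01 -0.68]
ROW [ 0.28 -0.08 -0.05] turn -0.0 rows>= 1
```

```bash
python3 -m creep '[[1,0.3,0.1,0,0],[1,0.6,0.2,0,0],[1,0.7,0.2,0,0],[1,0.7,0.2,0,0]]'; python3 -m creep '[[0.4,0,0,0,0],[0,0,0,0,0],[-1,0,0,0,0],[-1,-3,0,0,0],[-1,-9,0,-1,0],[-1,-14,3,-6,0],[-1,-14,6,-11,0],[-1,-14,8,-14,0],[-1,-14,10,-15,0],[-1,-14,10,-15,0]]'; python3 - <<'E'
from h import *
state()
lids("wrist",.124,"w28")
c=cap("top","t28");lids("top",.088)
E
```

```text
time_s: 61.22
ee_pos: [0.6455, 0.1081, 0.0858]
orientation: [-0.022, 0.707, -0.019, 0.707]
contact_force: [-9.3, -6.6, 13.1]
finger_gap: 0.691
time_s: 62.48
ee_pos: [0.4952, 0.2189, 0.2213]
orientation: [-0.022, 0.705, -0.016, 0.709]
contact_force: [1.2, -0.2, 0.3]
finger_gap: 0.999
t 62.48 tcp [0.4952 0.2189 0.2213] toolx [ 0.005 -0.054 -0.999] jaw yaw 0.5 gap 0.999 F [ 1.22 -0.16  0.32] j [ 0.15  0.38 -0.85  1.81  0.37  1.14 -0.83]
wrist p 0.93 at [482. 178.] xy 0.6433 0.2291 wh 50 50 yaw 0.4 sat 17.0 n 3568
wrist p 0.91 at [138. 128.] xy 0.3395 0.3018 wh 34 1 yaw 0.5 sat 223.0 n 91
wrist p 0.86 at [460. 234.] xy 0.645 0.1715 wh 50 45 yaw 0.4 sat 18.0 n 1639
wrist p 0.73 at [264.  23.] xy 0.4512 0.3509 wh 30 44 yaw -13.3 sat 7.0 n 2489
top p 0.96 at [287. 167.] xy 0.653 0.1706 wh 52 53 yaw -0.1 sat 19.0 n 404
top p 0.95 at [466. 190.] xy 0.5704 -0.2955 wh 52 51 yaw -12.8 sat 23.0 n 400
top p 0.83 at [498. 200.] xy 0.5505 -0.3837 wh 52 51 yaw -12.7 sat 26.0 n 400
top p 0.82 at [214. 249.] xy 0.4455 0.3655 wh 55 46 yaw -13.7 sat 19.0 n 305
top p 0.8 at [188. 287.] xy 0.3384 0.4266 wh 79 81 yaw -40.1 sat 57.0 n 647
top p 0.68 at [266. 160.] xy 0.6524 0.2319 wh 50 51 yaw -0.0 sat 22.0 n 258
top p 0.65 at [310. 168.] xy 0.6531 0.1083 wh 52 51 yaw -1.1 sat 16.0 n 408
```

View pics/w28.png

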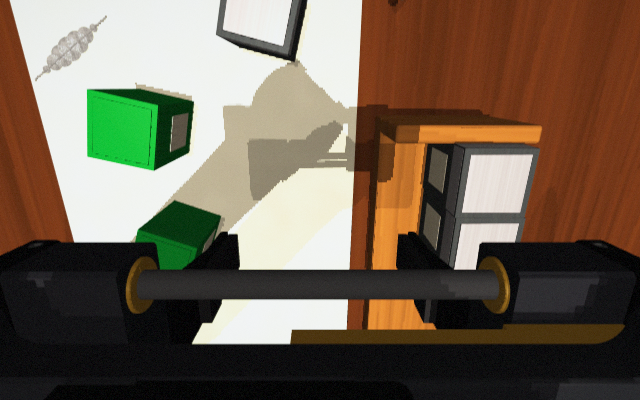

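View pics/t28.png

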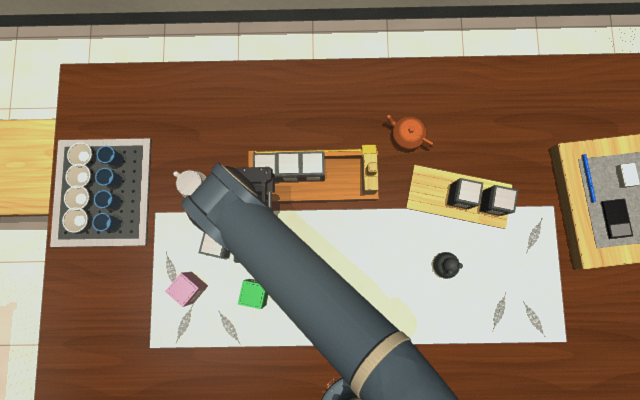

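```bash
python3 -c "
from h import *
plan(.46,.29,.21,.3)"; python3 -m creep '[[-1,0.7,4,-2,0],[-1,0.7,7,-3.5,0],[-1,0.7,7,-3.5,0],[-1,0.7,7,-3.5,0]]'; python3 -c "
from h import *
lids('wrist',.088,'w29');plan(.449,.365,.05,-13.5)"
```

```text
t 62.73 tcp [0.4962 0.2146 0.2196] toolx [ 0.001 -0.057 -0.998] jaw yaw 0.09 gap 1.003 F [-0.94 -1.2   0.14] j [ 0.15  0.38 -0.85  1.81  0.37  1.14 -0.83]
ROW [ 0.52  7.59 -3.61] turn -0.2 rows>= 2
time_s: 63.22
ee_pos: [0.4621, 0.283, 0.2083]
orientation: [-0.02, 0.706, -0.021, 0.707]
contact_force: [0.2, -0.4, -0.5]
finger_gap: 0.997
wrist p 0.83 at [503. 232.] xy 0.6703 0.2321 wh 10 58 yaw -0.1 sat 24.0 n 588
wrist p 0.82 at [298.  86.] xy 0.4482 0.3664 wh 53 52 yaw -12.4 sat 19.0 n 3972
wrist p 0.62 at [179.  19.] xy 0.3394 0.4233 wh 31 18 yaw -40.6 sat 141.0 n 681
wrist p 0.39 at [473.  24.] xy 0.5919 0.4139 wh 90 43 yaw 19.9 sat 22.0 n 3658
t 63.33 tcp [0.4622 0.2826 0.2084] toolx [ 0.001 -0.058 -0.998] jaw yaw -0.07 gap 1.003 F [ 0.33 -0.31 -0.59] j [ 0.01  0.41 -0.86  1.81  0.38  1.13 -0.99]
ROW [15.33  9.15 -1.35] turn 13.4 rows>= 3
```

```bash
python3 -m creep '[[-1,1,5,-1,6],[-1,3,9.1,-1.3,12.5],[-1,6,9.1,-1.3,12.5],[-1,9,9.1,-1.3,12.5],[-1,12,9.2,-1.3,12.5],[-1,15.3,9.2,-1.3,12.5],[-1,15.3,9.2,-1.3,12.5]]'; python3 -m creep '[[0,0,0,0,0],[0.4,0,0,0,0],[1,0,0,0,0],[1,0,0,0,0],[1,0,0,0,0],[1,0,0,0,0]]' 25; python3 -m creep '[[1,-4,0,0,0],[1,-8,0,0,0],[1,-10,0,0,0],[1,-10,0,0,0],[1,-10,0,0,0]]'; 
python3 - <<'E'
from h import *
weigh();plan(.588,-.210,.15,-13);cap("side","s30")
E
```

```text
time_s: 64.2
ee_pos: [0.4493, 0.3628, 0.048]
orientation: [0.056, 0.701, -0.1, 0.704]
contact_force: [0.1, -0.2, -0.0]
finger_gap: 1.003
time_s: 64.95
ee_pos: [0.4487, 0.3635, 0.0489]
orientation: [0.056, 0.701, -0.1, 0.704]
contact_force: [-2.4, -1.4, 6.4]
finger_gap: 0.686
time_s: 65.58
ee_pos: [0.4485, 0.3682, 0.1469]
orientation: [0.055, 0.702, -0.101, 0.703]
contact_force: [-0.6, -0.3, -4.6]
finger_gap: 0.687
Fz mean -4.16 sd 0.59
t 65.88 tcp [0.4488 0.3693 0.1479] toolx [-0.004 -0.062 -0.998] jaw yaw -12.66 gap 0.687 F [-0.62  0.1  -4.  ] j [-0.22  0.53 -0.77  1.78  0.45  1.07 -1.39]
ROW [  3.35 -53.37  26.28] turn 0.3 rows>= 10
```

View pics/s30.png

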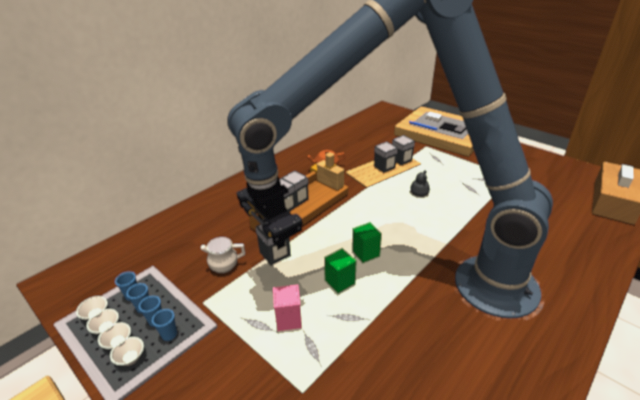

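```bash
python3 -c "
from h import *
plan(.475,.030,.205,.3)"
```

```text
t 65.92 tcp [0.4488 0.3695 0.1482] toolx [-0.004 -0.062 -0.998] jaw yaw -12.66 gap 0.688 F [-0.31  0.5  -4.61] j [-0.22  0.53 -0.77  1.78  0.45  1.07 -1.39]
ROW [ -3.57 -32.83  10.05] turn -13.0 rows>= 6
```

```bash
python3 -m creep '[[1,-5,0,0,0],[1,-5,-5,1.5,-6],[1,-5,-11,3.4,-13],[1,-5,-17,5.2,-13],[1,-4,-23,7,-13],[1,-4,-28,8.6,-13],[1,-3.6,-32.8,10,-13],[1,-3.6,-32.8,10,-13],[1,-3.6,-32.8,10,-13]]'; python3 -c "
from h import *
plan(.638,.033,.205,.3)"
```

```text
time_s: 67.05
ee_pos: [0.4745, 0.0309, 0.2054]
orientation: [-0.024, 0.708, -0.02, 0.706]
contact_force: [-0.4, 0.5, -4.1]
finger_gap: 0.687
t 67.05 tcp [0.4745 0.0309 0.2054] toolx [-0.003 -0.062 -0.998] jaw yaw 0.31 gap 0.687 F [-0.42  0.46 -4.07] j [ 0.52  0.26 -0.84  1.97  0.29  1.03 -0.45]
ROW [-0.03  0.12 16.35] turn 0.0 rows>= 3
```

```bash
python3 -m creep '[[1,0,0.1,5,0],[1,0,0.1,10,0],[1,0,0.1,15,0],[1,0,0.1,16.4,0],[1,0,0.1,16.4,0],[1,0,0.1,16.4,0]]'; python3 -c "
from h import *
plan(.638,.033,.099,.3);lids('wrist',.124,'w31')"
```

```text
time_s: 67.8
ee_pos: [0.637, 0.0339, 0.2046]
orientation: [-0.025, 0.709, -0.019, 0.705]
contact_force: [-0.5, 0.3, -4.1]
finger_gap: 0.687
t 67.8 tcp [0.637  0.0339 0.2046] toolx [-0.005 -0.062 -0.998] jaw yaw 0.43 gap 0.687 F [-0.53  0.31 -4.12] j [ 0.37  0.54 -0.75  1.61  0.45  1.18 -0.49]
ROW [10.54  0.56  0.16] turn 0.1 rows>= 2
wrist p 0.92 at [325. 100.] xy 0.6448 0.112 wh 50 54 yaw 0.5 sat 19.0 n 5066
wrist p 0.87 at [317. 237.] xy 0.6744 -0.0846 wh 25 4 yaw 0.7 sat 23.0 n 140
wrist p 0.83 at [333.  26.] xy 0.6446 0.1578 wh 50 27 yaw 0.4 sat 4.0 n 3577
```

View pics/w31.png

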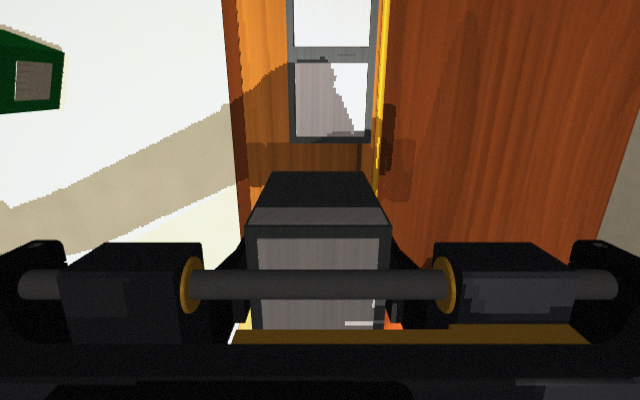

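```bash
python3 -m creep '[[1,3,0.1,0.2,0],[1,6,0.3,0.2,0],[1,9,0.4,0.2,0],[1,10.2,0.5,0.2,0],[1,10.2,0.5,0.2,0],[1,10.2,0.5,0.2,0]]';  python3 -c "
from h import *
plan(.645,.048,.092,.3);cap('side','s32')
im=cv2.imread('pics/s32.png');cv2.imwrite('pics/s32z.png',cv2.resize(im[120:270,200:380],None,fx=4,fy=4,interpolation=cv2.INTER_CUBIC))"
```

```text
time_s: 68.65
ee_pos: [0.6398, 0.0323, 0.1045]
orientation: [-0.024, 0.707, -0.019, 0.706]
contact_force: [0.3, -0.3, -4.3]
finger_gap: 0.689
t 68.65 tcp [0.6398 0.0323 0.1045] toolx [-0.001 -0.062 -0.998] jaw yaw 0.38 gap 0.689 F [ 0.31 -0.35 -4.33] j [ 0.33  0.64 -0.7   1.7   0.54  1.02 -0.56]
ROW [1.15 1.64 0.53] turn 0.1 rows>= 1
```

View pics/s32z.png

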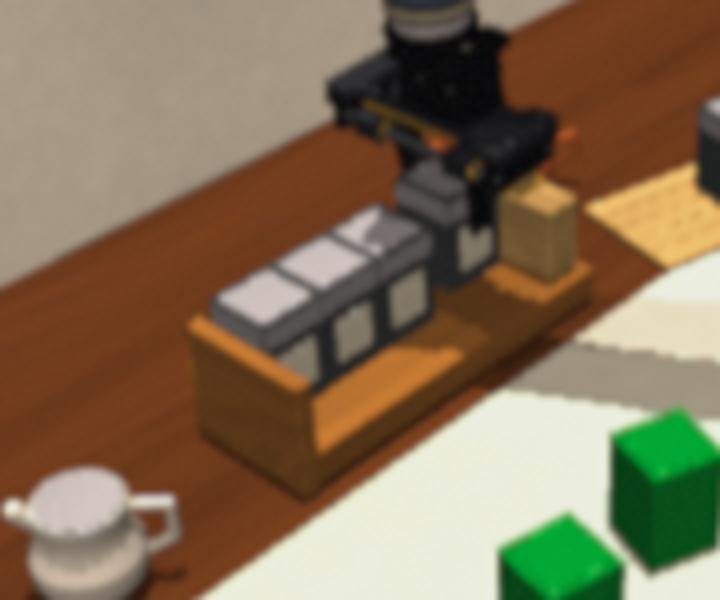

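```bash
python3 -m creep '[[1,0.7,0.3,0.3,0],[1,1.3,0.6,0.5,0],[1,1.3,0.9,0.6,0],[1,1.3,1.1,0.7,0],[1,1.3,1.1,0.7,0]]';  python3 -m creep '[[1,0,0.2,0,0],[1,0,0.4,0,0],[1,0,0.6,0,0],[1,0,0.6,0,0]]'; python3 -c "
from h import *
plan(.645,.048,.087,.3)"
```

```text
time_s: 69.32
ee_pos: [0.646, 0.0427, 0.0905]
orientation: [-0.024, 0.708, -0.019, 0.706]
contact_force: [-2.2, 0.1, -4.3]
finger_gap: 0.689
time_s: 69.82
ee_pos: [0.646, 0.047, 0.0903]
orientation: [-0.025, 0.708, -0.021, 0.706]
contact_force: [-2.1, -4.8, -2.2]
finger_gap: 0.687
t 69.83 tcp [0.646  0.047  0.0903] toolx [-0.003 -0.065 -0.998] jaw yaw 0.36 gap 0.687 F [-2.07 -4.81 -2.17] j [ 0.3   0.66 -0.68  1.69  0.55  1.01 -0.6 ]
ROW [ 0.32  0.12 -0.1 ] turn 0.1 rows>= 1
```

```bash
python3 -m creep '[[1,0.3,0.1,0,0],[1,0.6,0.2,0,0],[1,0.8,0.2,0,0],[1,0.8,0.2,0,0]]'; python3 -m creep '[[0.4,0,0,0,0],[0,0,0,0,0],[-1,0,0,0,0],[-1,-3,-0.2,0,0],[-1,-9,-0.5,-1,0],[-1,-14,-1,-6,0],[-1,-15,-1,-11,0],[-1,-15,-1,-14,0],[-1,-15,-1,-14,0],[-1,-15,-1,-14,0]]'; python3 - <<'E'
from h import *
state()
lids("wrist",.124,"w33")
c=cap("top","t33");a=cv2.resize(c["image"][140:310,225:465],None,fx=3.3,fy=3.3,interpolation=cv2.INTER_CUBIC);cv2.imwrite("pics/t33z.png",a[:,:,::-1])
E
```

```text
time_s: 70.32
ee_pos: [0.6458, 0.047, 0.0851]
orientation: [-0.026, 0.708, -0.022, 0.705]
contact_force: [-8.3, -7.0, 13.7]
finger_gap: 0.687
time_s: 71.58
ee_pos: [0.5079, 0.0474, 0.2367]
orientation: [-0.026, 0.707, -0.022, 0.707]
contact_force: [0.3, 0.6, 0.6]
finger_gap: 0.999
t 71.58 tcp [0.5079 0.0474 0.2367] toolx [-0.    -0.067 -0.998] jaw yaw 0.33 gap 0.999 F [0.31 0.56 0.56] j [ 0.48  0.29 -0.84  1.86  0.31  1.12 -0.47]
wrist p 0.97 at [468. 114.] xy 0.6451 0.1089 wh 50 50 yaw 0.3 sat 20.0 n 3882
wrist p 0.6 at [484.  39.] xy 0.6449 0.1679 wh 50 47 yaw 0.3 sat 21.0 n 4717
wrist p 0.56 at [461. 183.] xy 0.6455 0.0487 wh 50 50 yaw 0.3 sat 20.0 n 3143
```

View pics/w33.png

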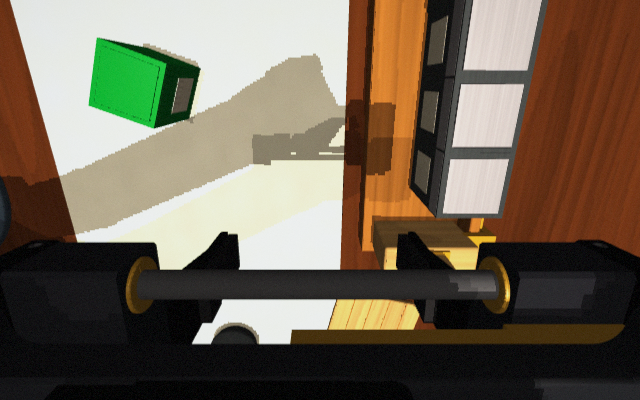

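View pics/t33z.png

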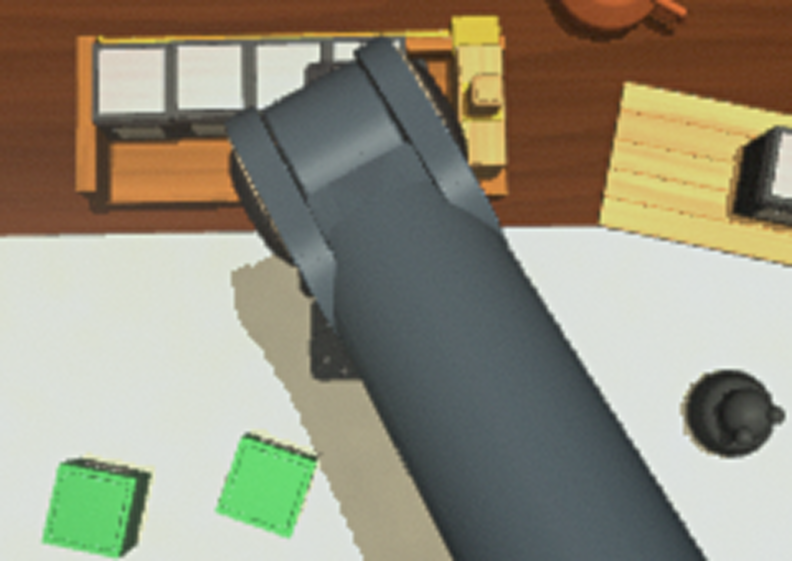

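```bash
python3 -c "
from h import *
plan(.625,-.043,.19,.3)"; python3 -m creep '[[-1,0,-5,4,0],[-1,2,-9,9,0],[-1,4.0,-9.3,11.7,0],[-1,4.0,-9.3,11.7,0],[-1,4.0,-9.3,11.7,0]]'; python3 -c "
from h import *
plan(.625,-.042,.116,.3);c=cap('wrist','w34');nets.pinpoint('wrist','endstop_knob')
for o in nets.pinpoint('wrist','endstop_knob')[:2]: print(o['p'],o['at'],to_plane(c,o['at'],.13))"
```

```text
t 71.72 tcp [0.5075 0.0471 0.2359] toolx [-0.003 -0.067 -0.998] jaw yaw 0.3 gap 0.995 F [0.06 1.19 0.41] j [ 0.48  0.29 -0.84  1.86  0.31  1.13 -0.47]
ROW [ 5.15 -8.74 11.71] turn -0.0 rows>= 3
time_s: 72.35
ee_pos: [0.6248, -0.0467, 0.2015]
orientation: [-0.026, 0.708, -0.021, 0.705]
contact_force: [-0.7, 0.1, 0.4]
finger_gap: 1.001
t 72.35 tcp [ 0.6248 -0.0467  0.2015] toolx [-0.004 -0.066 -0.998] jaw yaw 0.37 gap 1.001 F [-0.74  0.08  0.36] j [ 0.5   0.51 -0.74  1.65  0.44  1.15 -0.36]
ROW [8.5  1.03 0.05] turn 0.1 rows>= 2
0.93 [318.5, 196.2] [[ 0.62485105 -0.04024769  0.13      ]]
```

View pics/w34.png

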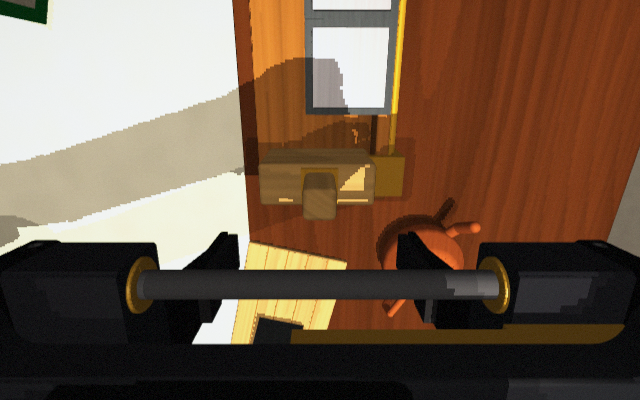

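```bash
python3 -m creep '[[-1,3,0.4,0,0],[-1,6,0.8,0,0],[-1,8.6,1.1,0,0],[-1,8.6,1.1,0,0],[-1,8.6,1.1,0,0]]'; python3 -m creep '[[0,0,0,0,0],[0.5,0,0,0,0],[1,0,0,0,0],[1,0,0,0,0],[1,0,0,0,0],[1,0,0,0,0],[1,0,0,0,0]]' 20; python3 -c "
from h import *
state()"
```

```text
time_s: 73.12
ee_pos: [0.6253, -0.0413, 0.1179]
orientation: [-0.026, 0.706, -0.021, 0.707]
contact_force: [0.4, 0.2, -0.5]
finger_gap: 1.003
time_s: 74.0
ee_pos: [0.6253, -0.0413, 0.1179]
orientation: [-0.026, 0.707, -0.021, 0.707]
contact_force: [0.0, 0.5, 0.2]
finger_gap: 0.284
t 74.0 tcp [ 0.6253 -0.0413  0.1179] toolx [ 0.001 -0.067 -0.998] jaw yaw 0.4 gap 0.284 F [0.01 0.46 0.15] j [ 0.46  0.59 -0.7   1.73  0.52  1.01 -0.44]
```

Slide +y about 36 mm, then small pushes watching force (tool y ≈ world y; slight vertical compensation for tilt).

```bash
python3 -m creep '[[1,-0.05,0.7,0,0],[1,-0.1,1.4,0,0],[1,-0.15,2.1,0,0],[1,-0.2,2.7,0,0],[1,-0.2,3.2,0,0],[1,-0.25,3.6,0,0],[1,-0.25,3.6,0,0]]'; python3 -m creep '[[1,0,0.2,0,0],[1,0,0.4,0,0],[1,0,0.4,0,0]]';python3 -m creep '[[1,0,0.2,0,0],[1,0,0.4,0,0],[1,0,0.4,0,0]]'
```

```text
time_s: 74.88
ee_pos: [0.6255, -0.0041, 0.1179]
orientation: [-0.026, 0.706, -0.021, 0.707]
contact_force: [5.1, -0.4, -3.4]
finger_gap: 0.274
time_s: 75.25
ee_pos: [0.6255, -0.0014, 0.1179]
orientation: [-0.027, 0.706, -0.022, 0.707]
contact_force: [3.3, -3.6, -0.4]
finger_gap: 0.274
time_s: 75.62
ee_pos: [0.6255, -0.0013, 0.1179]
orientation: [-0.028, 0.706, -0.025, 0.707]
contact_force: [3.1, -8.4, 1.0]
finger_gap: 0.275
```

```bash
python3 -m creep '[[1,0,0,0,0],[0.4,0,0,0,0],[0,0,0,0,0],[-1,0,0,0,0],[-1,-4,-0.3,0,0],[-1,-9,-0.6,0,0],[-1,-14,-1,-6,0],[-1,-16,-5,-12,0],[-1,-16,-10,-16,0],[-1,-16,-12,-16,0]]'; python3 - <<'E'
from h import *
state()
c=cap("wrist","w35");lids("wrist",.124)
c=cap("top","t35");a=cv2.resize(c["image"][110:310,165:525],None,fx=2.2,fy=2.2,interpolation=cv2.INTER_CUBIC);cv2.imwrite("pics/t35z.png",a[:,:,::-1]);lids("top",.096)
cap("side","s35");im=cv2.imread('pics/s35.png');cv2.imwrite('pics/s35z.png',cv2.resize(im[120:270,200:440],None,fx=3.3,fy=3.3,interpolation=cv2.INTER_CUBIC))
E
```

```text
time_s: 76.88
ee_pos: [0.4635, -0.1105, 0.2869]
orientation: [-0.029, 0.706, -0.025, 0.707]
contact_force: [0.9, -0.1, -0.6]
finger_gap: 0.99
t 76.88 tcp [ 0.4635 -0.1105  0.2869] toolx [ 0.001 -0.076 -0.997] jaw yaw 0.27 gap 0.99 F [ 0.86 -0.06 -0.61] j [ 0.82  0.14 -0.8   1.88  0.2   1.17 -0.04]
wrist p 0.95 at [388. 266.] xy 0.5579 -0.2834 wh 20 46 yaw -12.9 sat 23.0 n 407
top p 0.91 at [502. 200.] xy 0.5495 -0.3803 wh 51 51 yaw -12.7 sat 26.0 n 401
top p 0.91 at [312. 167.] xy 0.6501 0.1079 wh 52 53 yaw -0.6 sat 16.0 n 416
top p 0.76 at [188. 286.] xy 0.3389 0.432 wh 60 67 yaw -41.6 sat 56.0 n 573
top p 0.74 at [335. 168.] xy 0.6514 0.046 wh 52 53 yaw -1.1 sat 15.0 n 408
top p 0.74 at [266. 165.] xy 0.6495 0.2306 wh 52 49 yaw 0.3 sat 22.0 n 396
top p 0.62 at [287. 166.] xy 0.6514 0.17 wh 52 53 yaw -0.5 sat 18.0 n 409
```

View pics/t35z.png

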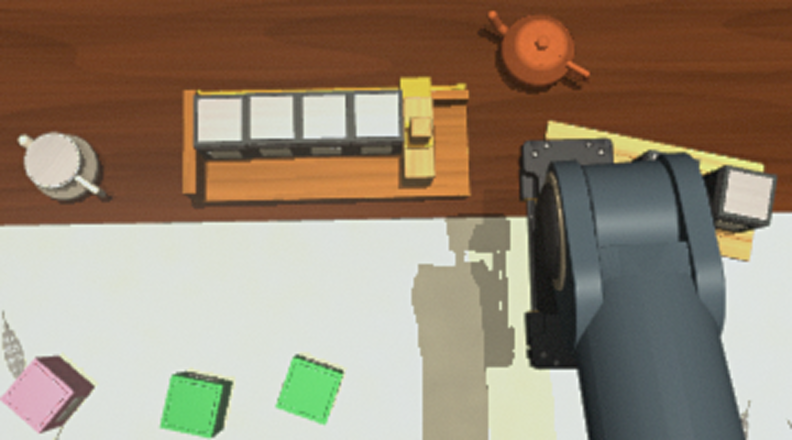

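View pics/s35z.png

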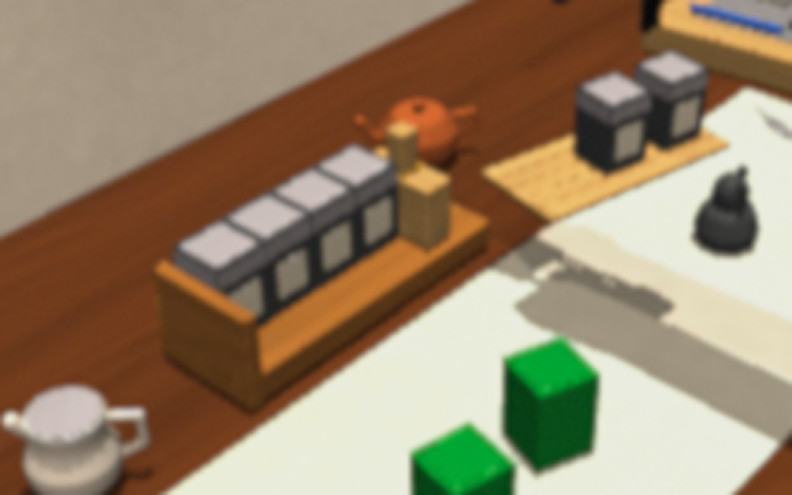

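View pics/w35.png

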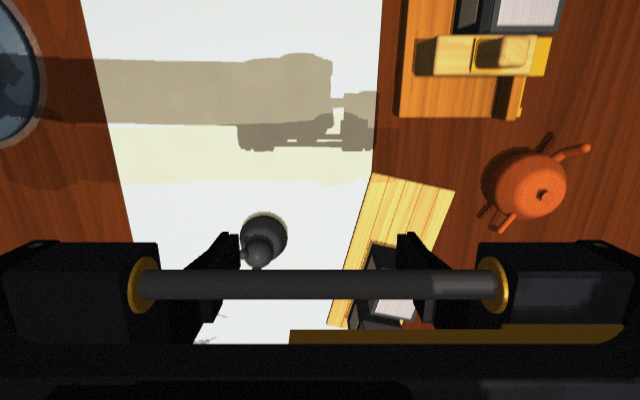

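```bash
python3 -c "
from h import *
plan(.56,.03,.30,.2)"; python3 -m creep '[[-1,-1,5,4,0],[-1,-1,10,8,0],[-1,0,13.9,9.7,0],[-1,0,13.9,9.7,0],[-1,0,13.9,9.7,0]]'; python3 - <<'E'
from h import *
state()
c=cap("wrist","w36");a=cv2.resize(c["image"][0:200,330:490],None,fx=3.4,fy=3,interpolation=cv2.INTER_CUBIC);cv2.imwrite("pics/w36z.png",a[:,:,::-1])
lids("wrist",.124)
c=cap("top","t36");lids("top",.096)
E
```

```text
t 77.22 tcp [ 0.4663 -0.1083  0.2861] toolx [ 0.001 -0.073 -0.997] jaw yaw 0.42 gap 1.002 F [-0.45  0.41 -0.75] j [ 0.82  0.15 -0.8   1.87  0.2   1.17 -0.04]
ROW [-2.39 13.62  9.47] turn 0.2 rows>= 3
time_s: 77.85
ee_pos: [0.5621, 0.0316, 0.2755]
orientation: [-0.029, 0.707, -0.023, 0.706]
contact_force: [-0.1, -0.4, 0.5]
finger_gap: 1.0
t 77.85 tcp [0.5621 0.0316 0.2755] toolx [-0.    -0.073 -0.997] jaw yaw 0.52 gap 1.0 F [-0.05 -0.38  0.53] j [ 0.48  0.36 -0.85  1.7   0.35  1.25 -0.45]
wrist p 0.83 at [396. 152.] xy 0.6455 0.049 wh 50 50 yaw 0.4 sat 21.0 n 1520
wrist p 0.74 at [412.  28.] xy 0.6447 0.163 wh 50 37 yaw 0.4 sat 12.0 n 2942
wrist p 0.72 at [400.  91.] xy 0.6449 0.109 wh 50 50 yaw 0.4 sat 11.0 n 3229
top p 0.76 at [500. 199.] xy 0.5495 -0.3803 wh 51 51 yaw -12.7 sat 26.0 n 401
top p 0.74 at [304. 174.] xy 0.649 0.1209 wh 26 50 yaw -0.6 sat 17.0 n 121
top p 0.71 at [289. 168.] xy 0.6512 0.1699 wh 52 52 yaw -0.1 sat 19.0 n 407
top p 0.69 at [268. 168.] xy 0.6495 0.2306 wh 52 49 yaw 0.3 sat 22.0 n 396
top p 0.61 at [188. 288.] xy 0.3366 0.4314 wh 66 70 yaw -40.5 sat 56.0 n 618
top p 0.6 at [466. 190.] xy 0.5691 -0.2927 wh 51 51 yaw -12.8 sat 24.0 n 399
```

View pics/w36z.png

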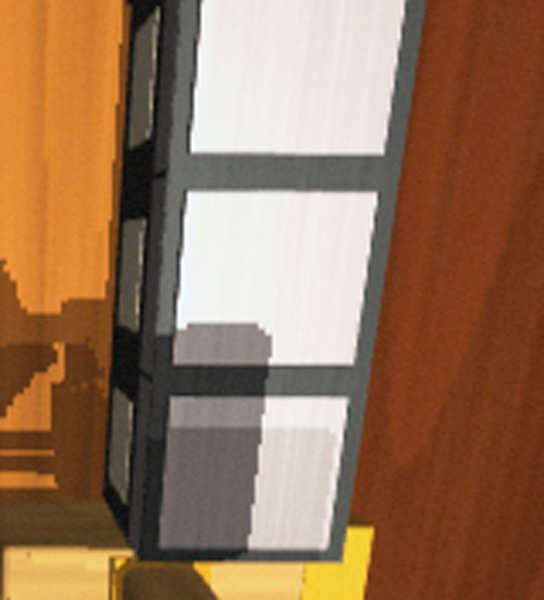

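View pics/t36.png

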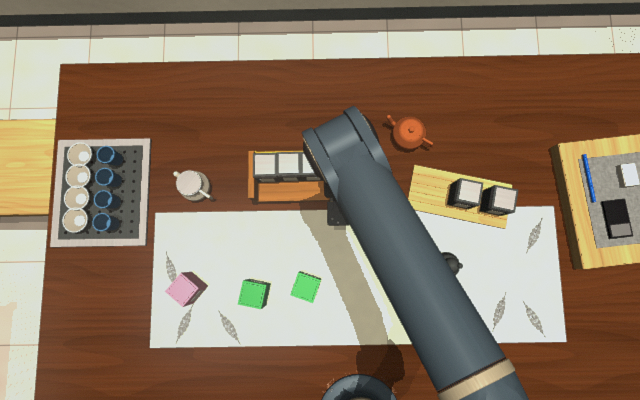

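```bash
python3 -c "
from h import *
state();print(arm.finish_job())"
```

```text
t 78.15 tcp [0.5622 0.03   0.2763] toolx [ 0.001 -0.074 -0.997] jaw yaw 0.31 gap 0.997 F [-0.85 -0.23  0.48] j [ 0.49  0.36 -0.85  1.7   0.35  1.24 -0.45]
the job is handed in; nothing more can be done
None
```

I handed the job in at 78 s. The end-stop was drawn right back to its stop before I placed any tins. Four full tins stand on the rack in one tight row from the fixed end panel, and the end-stop is slid up against the last one. The two full tins from the table gave about 4 N when lifted. The two empty ones, about 1 N each, stand on the board.

**Mishap on the way:** when I brought in the first full tin from the table, I carried it too low. It hit a tin already on the rack and tipped it backwards over the rear rail, and the tin I was holding swung in the grip. I stood both upright and placed them again. The wrist had also tilted by about 4° by the end, which showed no effect on the placings.

**Last checks:**
- **Row:** in the final wrist view the three nearest tins show no visible gaps. Their centres are about 60 mm apart, they line up in depth to within 1 mm, and they are turned less than 0.5° against the rack.
- **End-stop:** it travelled 39.9 mm from its stop to contact, which leaves a gap of about 0.240 m, or four tins. I pressed it on with about 8 N. I read the contact with the fixed end panel from this travel and the pushing force, since the last picture did not show that end up close.
- **Board:** both empty tins are upright and wholly on it. The nearest one is about 17 mm inside the edge.
- **Bystanders:** the teapot, jug, clay figure, green tins and pink tin looked unmoved in the pictures.
- **Disagreement:** the top camera put the rack tins about 5 mm further back than the wrist camera. I put this down to calibration and the height I assumed for the lids. I trusted the wrist camera and the contact forces.

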